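Square two spot plates into the corner of an inspection stand with a pusher

ROBOT

A 6-joint arm with a two-finger parallel gripper is mounted at the origin on a cart in front of the work surface, level with it; the furniture and walls round the work are solid. World frame = base frame: x ahead of the robot, y to its left, z up, the work surface at z = 0. Lengths are in m, angles in degrees, forces in N, time in s.
With the tool pointing down it reaches from about 0.4 to 0.825 m from the base axis. Payload 7 kg.
Tool frame: the origin (TCP) lies midway between the tips of the shut fingers; the grasp point (between the pads) lies 19 mm behind it; z points along the fingers, y is the line along which they close (so a half turn about z gives the same grasp; the last joint's range is limited). The gripper opens to 88 mm and grips with 3 to 60 N. Pads are 19 mm wide; open, the fingers measure 130 mm over their backs; the gripper's body (78 mm by 193 mm) begins 47 mm behind the grasp point.
Start: joints at [84.288, 20.546, 0.682, 0, -70.136, -16.507], TCP at [0.255, 0.625, 0.227] pointing down, gripper open.
Joint ranges: [-176.03, 176.03], [-82.01, 121.73], [-58.28, 71.71], [-173.87, 95.51], [-174.79, -0.11], [-173.66, 173.66]. Speed limits (degrees/s): [136.94, 136.94, 172.46, 180, 180, 180].

INTERFACE

Orientations are given as [roll, pitch, yaw] about the fixed x, y, z axes, in that order (R = Rz(yaw) Ry(pitch) Rx(roll)).
In Python, from plant import r gives the robot as it stands.
- The arm moves only by the tool drive_tool, never from a script. Its argument "commands" is a list of rows, each an object of numbers: "hand": the closure, from 0 (fully open) to 1 (shut); "tx", "ty", "tz": the shift along the world's x, y, z scaled (see below); "turn": the turn about the world's z scaled (see below). A call has 1 to 10 rows; each row is the pose to reach, as a shift and turn from the pose commanded when the call began; what a row does not reach only later rows make up. The controller multiplies each number of a shift by 0.6 m and each number of a turn by 90 degrees. A row lasts 1/10 s, in which the tool goes at most 50 mm and 8.59 degrees, less where a joint would pass 70% of its speed; a pose out of reach is approached as far as the arm can. A call with a number of a shift or a turn outside -1 to 1 is refused whole. A call with a gripper value outside its range is refused whole. The fingers move at their own pace and stop on an object; "grip_force" is the grip in N (left out, the last holds). Time passes only in rows, so rows that repeat a pose let the fingers close. It gives the time, the measured TCP pose, the force, the opening and the grip force at its end, in the units of the state.
- r.get_state(): the state, without advancing time (a new reading comes with each control period).
- r.capture(name): name is "scene" or "top"; returns a dict with "frame" (480x640x3 uint8, red, green, blue), "fx", "fy", "cx", "cy" (pixels), "D" ([k1, k2, p1, p2, k3] as OpenCV has them; the pictures are not rectified), "world_from_camera" (4x4, takes a point from camera to world coordinates). Camera axes: x right, y down, z forward; pixel columns grow to the right and rows downward; lengths in m; the calibration is good to about 2 mm. A picture is of the moment at which its call begins. There is no depth.
- r.close_job(): hands the job in; it is judged then, once.
Trained networks look in the newest picture that a camera, given by its name, has taken for a name from the list of things; names that differ only in an ending like _2 or _b are one class to them, and where a whole thing is asked for, a point or a joint stands for the part that bears it (a point fixed in the world has none). Each returns a list of dicts, best first, with "score" (0 to 1); they miss things now and then, are a little off and sometimes report something else, mostly with a low value. They report only what shows in the picture. A call takes as long as a camera call.
- r.trace(label, camera): "pixels" (480x640 bool, what is visible of it) and "extent" ([left, top, right, bottom] in pixels, round what is visible of it).
The state is a dict: "time_s": time; "joints": joint angles; "qd": joint speeds; "joint_torque": joint torques, N m; "tcp_pos": TCP position; "eef_rot": TCP orientation; "contact_force": force on the tool from outside, world axes, zero at the start; "moment": the same for the moment, N m; "gripper_width": finger opening in m; "gripper_force": force on a finger pad.
Only numpy, scipy, OpenCV 4.12 (cv2) and the standard library are available. Lean on these libraries where they do the work, as an engineer would, in place of code of your own. Each camera call takes 0.05 s, during which the arm holds its last target. There are 200 camera calls.

TASK

Pick up the straightedge pusher by its slanted grip and, reaching in under the clear shield, gently push the pair of white spot plates into the corner of the inspection stand: both flush against the far fence, the left one flush against the left fence and the right one flush against the left one. Only the pusher may touch the plates: keep the hand off them, keep hand and pusher from knocking the shield, and leave the other things where they are. Finally stand the pusher on its foot on the bench top, off the stand, and let go.

Things in the scene. Friction and masses are not known exactly. Their poses are not given: they have to be found in the camera images.
- stand: Fixed inspection stand. Origin: inner corner of its two fences, at bench height; own x points away from the robot through the far fence, y to the left (0.42 to 0.6 rad left of world x). In its frame, mm: dark steel base, 8 thick (top at z 8), from x -148 to 32, y -218 to 22. Finished plates: left plate's origin at x -40, y -32.5, right one's at x -40, y -97.5, axes parallel to the stand's.
- far_fence (a point): Top of the far fence's inner face, midway along the finished pair. Steel bar 10 mm wide; its inner face is the plane x = 0 of the stand, from y -216 to 10 mm, from the base (z 8) up to z 22.
- left_fence (a point): Top of the left fence's inner face, at the middle of the finished left plate. Steel bar 10 mm wide; its inner face is the plane y = 0 of the stand, from x -140 to 10 mm, from z 8 up to z 22.
- shield: Clear panel fixed over the corner on two posts at the back corners; origin and axes as the stand's. In mm: underside at z 190, from x -105 (aluminium front rim) to 31, y -218 to 22. It overhangs the finished plates' near edges (x -80) by 25, so an upright gripper does not fit; one leaning back toward the robot in line with the pusher's grip does.
- plate_left: Loose white porcelain spot plate with 12 small round wells, 80 (own x) by 65 (own y) by 10 mm thick, 0.13 to 0.21 kg; origin at the centre of its underside, z up. Starts on the stand's base, 30 to 55 mm short of its place at the far fence, 17 to 34 mm off the left fence, up to 0.15 rad askew.
- plate_right: The same kind of plate, identical in size, starting to the right of the first with a gap of up to 45 mm between them, up to 0.15 rad askew.
- pusher: Loose pusher, 0.18 kg, on the bench right of the stand. Foot: aluminium straightedge block 36 (own x) by 120 (own y) by 12 mm high; origin at the centre of its underside; x forward (the long edge that pushes), y left, z up. A flat grip, 22 mm wide along y, 14 mm thick, rises from the middle of the foot and leans back to own -x at 35 degrees from vertical, 106 mm long.
- pusher_grip (a point): Point on the grip's centre line to take hold of, 75 mm along the slant from the point 10 mm above the pusher's origin: at x -43, z 71 mm in the pusher's frame. Fingers close along the pusher's y, on the 22 mm width, and point along the slant (forward and down).
- slide_box: Bystander: small carton 34 x 82 x 30 mm lying to the left of the stand.
- vial_a: Bystander: glass vial with a white screw cap, 27 mm diameter, 72 mm high, standing to the left of the stand.
- tape_roll: Bystander: roll of tape, 59 mm diameter, 19 mm high, lying flat behind the stand.

How it is judged:
By the outcome, as a careful person would: the job done as asked, in the order asked, and still so for the second after the job is handed in, with the robot touching nothing.
It also fails if it takes over 58 s, if anything falls off the work surface, if the arm or the gripper's body presses on something with over 40 N, if the wrist force passes 120 N, or if a joint passes its speed limit or range.

## Working session

There is one attempt and no reset: what is moved stays moved. The work goes in short steps, Python scripts to look and compute and a tool call to move; the robot and the scene stay as the last step left them, time stands still between calls to the robot, and variables do not carry over. Pictures are saved under pics/ and viewed, at most 10 in all, crops included, and the job is handed in when it is done.

Besides the shell and the picture viewer there is one more tool, called after "Call:" in YAML: its name, and indented under it one key for each argument. drive_tool: Moves the arm, as the interface text tells. Its arguments: {"type":"object","properties":{"commands":{"type":"array"},"grip_force":{"type":"number"}},"required":["commands"]}

```bash
ls; mkdir -p pics
python3 - <<'E'
from plant import r
import cv2,numpy as np
s=r.get_state();print({k:np.round(v,3).tolist() for k,v in s.items()})
for n in("scene","top"):
    c=r.capture(n);cv2.imwrite(f"pics/{n}0.png",c["frame"][:,:,::-1])
    print(n,c["fx"],c["fy"],c["cx"],c["cy"],c["D"],np.round(c["world_from_camera"],4).tolist())
    for l in("stand","shield","plate_left","plate_right","pusher","slide_box","vial_a","tape_roll","far_fence"):
        try:print(l,[(round(d["score"],2),d["extent"],int(d["pixels"].sum())) for d in r.trace(l,n)])
        except Exception as e:print(l,e)
E
```

```text
pics
{'time_s': 0.0, 'joints': [84.288, 20.591, 0.635, -0.019, -70.135, -16.51], 'qd': [0.043, 0.07, 0.115, 0.142, -0.045, -0.02], 'joint_torque': [-0.0, -58.273, 29.304, 6.997, 0.007, -0.0], 'tcp_pos': [0.255, 0.624, 0.226], 'eef_rot': [179.907, -0.009, -22.229], 'contact_force': [0.434, 0.28, 1.306], 'moment': [0.041, -0.053, 0.035], 'gripper_force': 0.0, 'gripper_width': 0.088}
scene 457.84963198195743 457.84963198195743 318.00626228208006 234.5359545034489 [-0.06288268  0.          0.          0.          0.        ] [[0.7759, -0.2946, 0.5578, -0.0662], [-0.6308, -0.3661, 0.6841, -0.6541], [0.0027, -0.8827, -0.47, 0.5746], [0.0, 0.0, 0.0, 1.0]]
stand [(0.69, [252.0, 159.7, 375.8, 287.8], 6502)]
shield [(0.73, [310.6, 253.1, 344.4, 276.8], 576)]
plate_left [(0.93, [277.0, 243.3, 315.3, 265.1], 572)]
plate_right [(0.95, [309.6, 252.8, 342.7, 276.1], 560)]
pusher [(0.64, [342.4, 300.7, 404.0, 349.0], 1162)]
slide_box [(0.57, [209.0, 211.3, 239.9, 232.9], 456)]
vial_a [(0.58, [273.8, 191.6, 284.2, 220.5], 235)]
tape_roll [(0.72, [315.8, 215.1, 339.9, 229.6], 294)]
far_fence [(0.71, [251.4, 159.9, 373.1, 285.1], 6502)]
top 555.785517897244 555.785517897244 316.34381547301325 240.60741898927606 [-0.13041933  0.          0.          0.          0.        ] [[-0.463, -0.7334, 0.4978, -0.0679], [-0.8863, 0.3888, -0.2515, 0.3761], [-0.0091, -0.5577, -0.83, 1.0965], [0.0, 0.0, 0.0, 1.0]]
stand [(0.57, [236.4, 165.4, 369.4, 331.4], 10797)]
shield [(0.9, [236.5, 162.6, 359.9, 274.9], 6807)]
plate_left [(0.91, [281.5, 265.2, 324.7, 300.4], 857)]
plate_right [(0.55, [310.7, 240.6, 352.1, 276.9], 889)]
pusher []
slide_box [(0.96, [177.5, 333.9, 228.7, 371.7], 871)]
vial_a [(0.63, [182.8, 271.1, 198.4, 296.3], 284)]
tape_roll [(0.71, [231.8, 226.6, 240.8, 255.5], 170), (0.63, [177.1, 268.5, 201.0, 298.7], 333)]
far_fence [(0.65, [236.5, 161.3, 369.5, 330.1], 10885)]
```

View pics/top0.png

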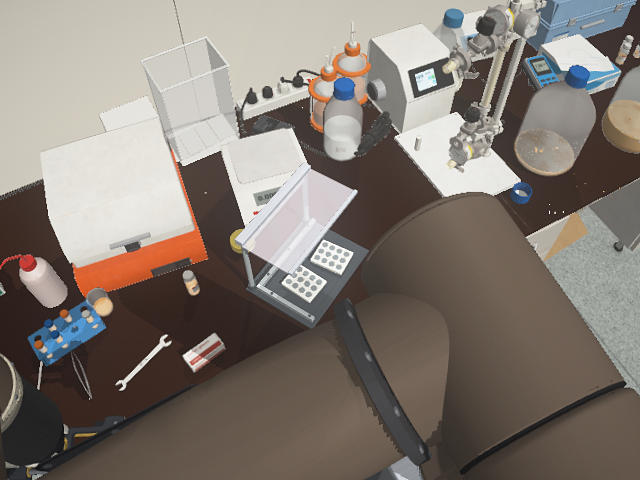

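View pics/scene0.png

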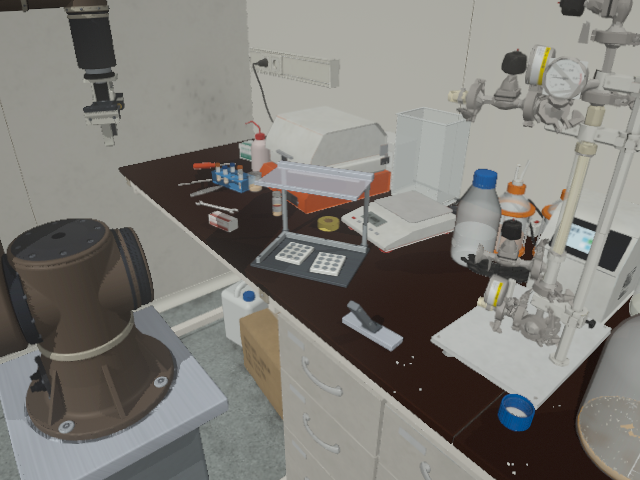

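Run:
```python
import cv2,numpy as np
a=cv2.imread("pics/scene0.png")[235:355,245:415];b=cv2.imread("pics/top0.png")[200:330,230:375]
cv2.imwrite("pics/cs.png",cv2.resize(a,None,fx=4.5,fy=4.5,interpolation=2));cv2.imwrite("pics/ct.png",cv2.resize(b,None,fx=4.5,fy=4.5,interpolation=2))
```

```text
(no output)
```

View pics/cs.png

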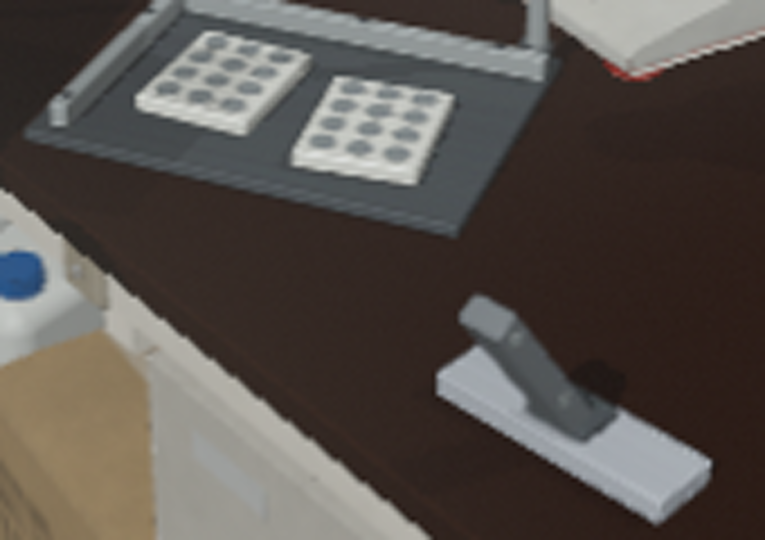

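View pics/ct.png

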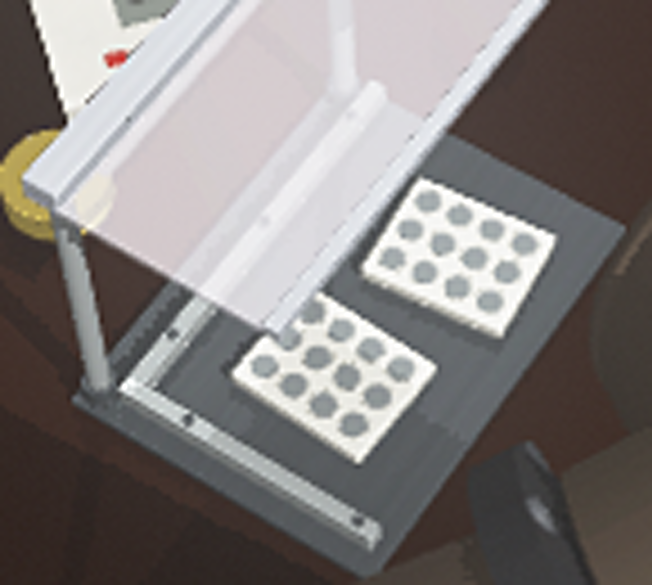

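```bash
cat > h.py <<'E'
import cv2,numpy as np,json
from scipy.optimize import least_squares
from plant import r
def cam(c):
    W=np.array(c["world_from_camera"]);R=W[:3,:3].T;t=-R@W[:3,3]
    K=np.array([[c["fx"],0,c["cx"]],[0,c["fy"],c["cy"]],[0,0,1]])
    return cv2.Rodrigues(R)[0],t,K,np.array(c["D"],float)
def proj(P,C): return cv2.projectPoints(np.asarray(P,float).reshape(-1,1,3),*C)[0][:,0]
def body(p,P):
    P=np.asarray(P,float);c,s=np.cos(p[2]),np.sin(p[2])
    return np.c_[p[0]+c*P[:,0]-s*P[:,1],p[1]+s*P[:,0]+c*P[:,1],P[:,2]]
def fit(p0,obs):  # obs: [(C,P[mm],px)]
    f=lambda p:np.concatenate([(proj(body(p,np.array(P)/1000),C)-np.array(u)).ravel() for C,P,u in obs])
    s=least_squares(f,p0,loss="soft_l1");return s.x,f(s.x).reshape(-1,2)
def rel(S,p):
    d=p[:2]-S[:2];c,s=np.cos(S[2]),np.sin(S[2])
    return np.array([c*d[0]+s*d[1],-s*d[0]+c*d[1]])*1000,np.degrees(p[2]-S[2])
E
cat > f0.py <<'E'
from h import *
S=cam(r.capture("scene"));T=cam(r.capture("top"))
a=lambda u:np.array(u)/4.5+[245-.39,235-.39]
b=lambda u:np.array(u)/4.5+[230-.39,200-.39]
st,e=fit([.6,.15,.5],[(S,[[-148,22,8],[-148,-218,8],[32,-218,8],[0,-216,22]],a([[25,132],[455,228],[560,60],[545,52]])),
 (T,[[-148,22,8],[-148,-218,8],[32,22,8],[10,10,22]],b([[368,574],[625,230],[75,400],[122,385]]))])
print("stand",st,np.degrees(st[2]));print(e.round(1).tolist())
Q=[[40,32.5,10],[40,-32.5,10],[-40,-32.5,10],[-40,32.5,10]]
Q=[[x,y,18] for x,y,_ in Q]
for n,us,ut in(("L",[[212,30],[312,55],[248,125],[137,97]],[[232,370],[318,290],[437,368],[360,452]]),("R",[[335,75],[455,95],[415,175],[293,155]],[[362,265],[425,180],[555,237],[500,327]])):
    p,e=fit(st,[(S,Q,a(us)),(T,Q,b(ut))]);print(n,p,rel(st,p));print(e.round(1).tolist())
F=[[18,-60,12],[-18,-60,12],[-18,60,12],[18,60,12]]
p,e=fit([.6,-.15,.2],[(S,F,a([[710,462],[660,512],[437,378],[480,345]]))])
print("pusher",p,np.degrees(p[2]),rel(st,p));print(e.round(1).tolist())
k=lambda l:[-l*.5736,0,10+l*.8192]
print((proj(body(p,np.array([k(0),k(106)])/1000),S)-[245,235])*4.5)
E
python3 f0.py
```

```text
stand [0.52931457 0.21115683 0.5045793 ] 28.910264114410783
[[-0.6, -0.4], [0.5, 0.2], [0.4, -0.3], [-0.4, 2.3], [0.7, 1.0], [0.7, -1.3], [-1.0, -0.8], [-1.0, 0.3]]
L [0.49550168 0.12312481 0.43252663] (array([-72.1571903 , -60.71481348]), np.float64(-4.128313586353872))
[[-0.6, 0.3], [0.3, 0.4], [-0.8, 0.1], [-0.3, -0.0], [0.1, -0.3], [-0.9, -2.3], [0.7, -1.1], [-0.1, 0.8]]
R [0.52630217 0.0362339  0.58786904] (array([ -87.20159405, -151.66736442]), np.float64(4.7721506955195485))
[[0.4, 0.4], [-0.2, 0.1], [-0.0, -0.2], [-0.6, -0.5], [-0.2, 0.2], [-0.7, -1.6], [0.9, -0.6], [0.2, 0.8]]
pusher [ 0.44090924 -0.19078601  0.14273968] 8.178381068470559 (array([-271.70300611, -309.11329617]), np.float64(-20.731883045940222))
[[0.2, 0.6], [0.1, -0.7], [-1.4, 0.5], [0.7, -0.5]]
[[565.04290837 423.4634572 ]
 [482.22091669 321.69842574]]
```

Call:
drive_tool:
  commands:
    - {"tx": 0.325, "ty": -0.675, "tz": 0.125, "turn": 0.34, "hand": 0}
    - {"tx": 0.325, "ty": -0.675, "tz": 0.125, "turn": 0.34, "hand": 0}
    - {"tx": 0.325, "ty": -0.675, "tz": 0.125, "turn": 0.34, "hand": 0}
    - {"tx": 0.325, "ty": -0.675, "tz": 0.125, "turn": 0.34, "hand": 0}
    - {"tx": 0.325, "ty": -0.675, "tz": 0.125, "turn": 0.34, "hand": 0}
    - {"tx": 0.325, "ty": -0.675, "tz": 0.125, "turn": 0.34, "hand": 0}
    - {"tx": 0.325, "ty": -0.675, "tz": 0.125, "turn": 0.34, "hand": 0}
    - {"tx": 0.325, "ty": -0.675, "tz": 0.125, "turn": 0.34, "hand": 0}
    - {"tx": 0.325, "ty": -0.675, "tz": 0.125, "turn": 0.34, "hand": 0}
    - {"tx": 0.325, "ty": -0.675, "tz": 0.125, "turn": 0.34, "hand": 0}

```text
time_s: 2.1
tcp_pos: [0.4518, 0.2161, 0.3032]
eef_rot: [-180.0, -0.1, 8.2]
contact_force: [-0.4, -0.0, 0.0]
gripper_width: 0.0879
gripper_force: 0.0
```

Call:
drive_tool:
  commands:
    - {"tx": -0.1, "ty": -0.69, "hand": 0}
    - {"tx": -0.1, "ty": -0.69, "hand": 0}
    - {"tx": -0.1, "ty": -0.69, "hand": 0}
    - {"tx": -0.1, "ty": -0.69, "hand": 0}
    - {"tx": -0.1, "ty": -0.69, "hand": 0}
    - {"tx": -0.1, "ty": -0.69, "hand": 0}
    - {"tx": -0.1, "ty": -0.69, "hand": 0}
    - {"tx": -0.1, "ty": -0.69, "hand": 0}
    - {"tx": -0.1, "ty": -0.69, "hand": 0}
    - {"tx": -0.1, "ty": -0.69, "hand": 0}

```text
invalid input
```

Run:
```python
from h import *
c=r.capture("scene");t=r.capture("top")
a=c["frame"][:,:,::-1][250:370,320:430];b=t["frame"][:,:,::-1]
cv2.imwrite("pics/p1.png",np.hstack([cv2.resize(a,(440,480),interpolation=2),b[:,200:520][:, :]]))
```

```text
(no output)
```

View pics/p1.png

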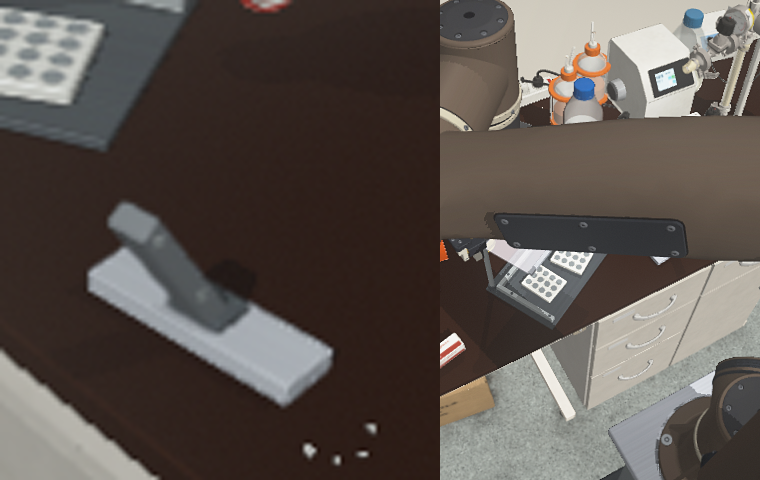

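Call:
drive_tool:
  commands:
    - {"tx": -0.1, "ty": -0.69, "tz": 0, "turn": 0, "hand": 0}
    - {"tx": -0.1, "ty": -0.69, "tz": 0, "turn": 0, "hand": 0}
    - {"tx": -0.1, "ty": -0.69, "tz": 0, "turn": 0, "hand": 0}
    - {"tx": -0.1, "ty": -0.69, "tz": 0, "turn": 0, "hand": 0}
    - {"tx": -0.1, "ty": -0.69, "tz": 0, "turn": 0, "hand": 0}
    - {"tx": -0.1, "ty": -0.69, "tz": 0, "turn": 0, "hand": 0}
    - {"tx": -0.1, "ty": -0.69, "tz": 0, "turn": 0, "hand": 0}
    - {"tx": -0.1, "ty": -0.69, "tz": 0, "turn": 0, "hand": 0}
    - {"tx": -0.1, "ty": -0.69, "tz": 0, "turn": 0, "hand": 0}
    - {"tx": -0.1, "ty": -0.69, "tz": 0, "turn": 0, "hand": 0}

```text
time_s: 3.2
tcp_pos: [0.3901, -0.1953, 0.301]
eef_rot: [-180.0, 0.1, 8.2]
contact_force: [0.3, 0.6, 0.5]
gripper_width: 0.0878
gripper_force: 0.0
```

Run:
```python
from h import *
c=r.capture("scene");t=r.capture("top")
S=cam(c);T=cam(t)
a=lambda u:np.array(u)/4+[320-.375,250-.375]
F=[[18,-60,12],[-18,-60,12],[-18,60,12],[18,60,12],[-60.8,0,96.8]]
p,e=fit([.44,-.19,.14],[(S,F,a([[331,352],[283,397],[90,276],[126,246],[134,222]]))])
print(p,np.degrees(p[2]));print(e.round(1).tolist());print(body(p,[[-.0545,0,.088],[-.056,0,.088]]))
print(proj(body(p,np.array(F)/1e3),T).round(0).tolist());s=r.get_state();print(s["tcp_pos"],s["joints"],s["time_s"])
for n in("scene","top"):print([(d["score"],d["extent"]) for d in r.trace("pusher",n)])
a=c["frame"][:,:,::-1][200:340,320:440];b=t["frame"][:,:,::-1]
cv2.imwrite("pics/p2.png",np.hstack([cv2.resize(a,(411,480),interpolation=2),b[:,250:600][:, :]]))
```

```text
[ 0.44147472 -0.19065768  0.13025251] 7.462919260093958
[[0.2, 0.3], [0.8, -1.2], [-1.5, 0.1], [1.3, -0.6], [-1.1, 1.0]]
[[ 0.38743639 -0.19773639  0.088     ]
 [ 0.38594909 -0.19793121  0.088     ]]
[[448.0, 228.0], [458.0, 238.0], [420.0, 263.0], [410.0, 252.0], [459.0, 243.0]]
[ 0.39051021 -0.1936049   0.30115694] [-2.83367132e-01 -5.38873644e+00 -2.01955584e+01 -2.01859808e-02
 -7.52276125e+01  9.86436548e+01] 3.3
[(0.65, [342.0, 303.2, 404.2, 351.1]), (0.38, [251.9, 159.9, 376.1, 292.3])]
[(0.66, [410.6, 230.5, 460.9, 263.0])]
```

View pics/p2.png

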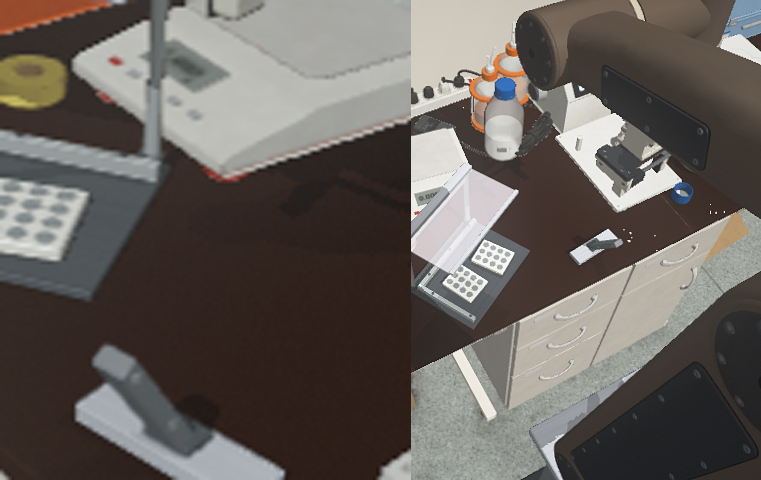

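```bash
cat >> h.py <<'E'
def box(x0,x1,y0,y1,z0,z1): return np.array([[x,y,z] for x in(x0,x1) for y in(y0,y1) for z in(z0,z1)],float)/1000
FOOT=box(-18,18,-60,60,0,12)
s35,c35=np.sin(np.radians(35)),np.cos(np.radians(35))
GRIP=np.array([[-l*s35+d*c35,y,10+l*c35+d*s35] for l in(0,106) for d in(-7,7) for y in(-11,11)])/1000
def sil(p,C,parts,z=0):
    m=np.zeros((480,640),np.uint8)
    for P in parts:
        Q=body(p,P)+[0,0,z]
        h=cv2.convexHull(proj(Q,C).astype(np.float32))
        cv2.fillPoly(m,[np.round(h*256).astype(np.int32)],255,cv2.LINE_AA,8)
    return m/255.
def silfit(p0,obs,parts,z=0):
    from scipy.optimize import minimize
    f=lambda p:sum(np.abs(sil(p,C,parts,z)-M).sum()/M.sum() for C,M in obs)
    s=minimize(f,p0,method="Nelder-Mead",options=dict(initial_simplex=np.array(p0)+np.array([[0,0,0],[.006,0,0],[0,.006,0],[0,0,.06]])))
    return s.x,s.fun
E
python3 - <<'E'
from h import *
obs={}
for n in("scene","top"):
    C=cam(r.capture(n)); obs[n]=(C,r.trace("pusher",n)[0]["pixels"].astype(float))
p0=[.4415,-.1907,.13]
for k in(["scene","top"],["scene"],["top"]):
    p,f=silfit(p0,[obs[n] for n in k],[FOOT,GRIP]);print(k,p,np.degrees(p[2]),f,body(p,[[-.056,0,.088]])[0])
E
```

```text
['scene', 'top'] [ 0.44371393 -0.18760775  0.10490464] 6.010593070380927 0.23746067675820534 [ 0.38802179 -0.19347164  0.088     ]
['scene'] [ 0.4432508  -0.18755284  0.12448683] 7.132569824681716 0.10951666263213107 [ 0.38768416 -0.19450611  0.088     ]
['top'] [ 0.4437808  -0.1877727   0.09677108] 5.544574252935776 0.10123543450793206 [ 0.38804281 -0.19318342  0.088     ]
```

Call:
drive_tool:
  commands:
    - {"tx": -0.003, "ty": 0, "tz": -0.2, "turn": -0.02, "hand": 0}
    - {"tx": -0.003, "ty": 0, "tz": -0.2, "turn": -0.02, "hand": 0}
    - {"tx": -0.003, "ty": 0, "tz": -0.25, "turn": -0.02, "hand": 0.3}
    - {"tx": -0.003, "ty": 0, "tz": -0.3, "turn": -0.02, "hand": 0.3}
    - {"tx": -0.003, "ty": 0, "tz": -0.34, "turn": -0.02, "hand": 0.3}
    - {"tx": -0.003, "ty": 0, "tz": -0.37, "turn": -0.02, "hand": 0.3}
    - {"tx": -0.003, "ty": 0, "tz": -0.387, "turn": -0.02, "hand": 0.3}
    - {"tx": -0.003, "ty": 0, "tz": -0.387, "turn": -0.02, "hand": 0.3}
    - {"tx": -0.003, "ty": 0, "tz": -0.387, "turn": -0.02, "hand": 0.3}

```text
time_s: 4.5
tcp_pos: [0.3891, -0.194, 0.07]
eef_rot: [180.0, -0.0, 6.6]
contact_force: [-0.0, -0.5, -0.0]
gripper_width: 0.0612
gripper_force: 0.0
```

Call:
drive_tool:
  commands:
    - {"tx": 0, "ty": 0, "tz": 0, "turn": 0, "hand": 0.6}
    - {"tx": 0, "ty": 0, "tz": 0, "turn": 0, "hand": 0.7}
    - {"tx": 0, "ty": 0, "tz": 0, "turn": 0, "hand": 0.75}
    - {"tx": 0, "ty": 0, "tz": 0, "turn": 0, "hand": 0.8}
    - {"tx": 0, "ty": 0, "tz": 0, "turn": 0, "hand": 1}
    - {"tx": 0, "ty": 0, "tz": 0, "turn": 0, "hand": 1}
    - {"tx": 0, "ty": 0, "tz": 0, "turn": 0, "hand": 1}
    - {"tx": 0, "ty": 0, "tz": 0, "turn": 0, "hand": 1}
  grip_force: 55

```text
time_s: 5.3
tcp_pos: [0.3884, -0.1942, 0.0695]
eef_rot: [180.0, 0.0, 6.6]
contact_force: [-1.9, 0.1, 3.1]
gripper_width: 0.0218
gripper_force: 54.9
```

Run:
```python
from h import *
obs=[]
for n in("scene","top"):
    C=cam(r.capture(n)); t=r.trace("pusher",n);print([(d["score"],d["extent"]) for d in t])
    if t:obs.append((C,t[0]["pixels"].astype(float)))
    cv2.imwrite(f"pics/g_{n}.png",r.capture(n)["frame"][:,:,::-1])
    d=sil([.4436,-.1876,.113],C,[FOOT,GRIP]);ys,xs=np.where(d>.5);print(xs.min(),ys.min(),xs.max(),ys.max())
print(r.get_state())
```

```text
[(0.69, [342.8, 301.0, 402.7, 347.8])]
340 299 402 352
[(0.57, [408.7, 246.1, 418.5, 264.1])]
407 228 462 266
{'time_s': 5.6, 'joints': array([-3.48456301e-01,  7.87796502e+00, -4.06280446e+01,  1.02349355e-02,
       -4.14956681e+01,  9.69252209e+01]), 'qd': array([-0.03193807,  0.01266508,  0.00152663, -0.07076025,  0.0746625 ,
       -0.0096518 ]), 'joint_torque': array([ 4.32198504e-01, -3.03925467e+01,  2.04304469e+01,  4.32371154e+00,
        5.99300656e-01, -6.13213357e-03]), 'tcp_pos': array([ 0.38845235, -0.19421077,  0.06945586]), 'eef_rot': array([1.79993471e+02, 2.48354774e-03, 6.58443056e+00]), 'contact_force': array([-1.56166444, -0.26947309,  4.46282645]), 'moment': array([-0.31431763,  0.54949704,  0.009065  ]), 'gripper_force': 54.93640422821045, 'gripper_width': 0.02186143566888395}
```

Call:
drive_tool:
  commands:
    - {"tx": 0, "ty": 0, "tz": 0.05, "turn": 0.08, "hand": 1}
    - {"tx": 0, "ty": 0, "tz": 0.06, "turn": 0.16, "hand": 1}
    - {"tx": 0, "ty": 0, "tz": 0.06, "turn": 0.248, "hand": 1}
    - {"tx": 0.04, "ty": 0.03, "tz": 0.06, "turn": 0.248, "hand": 1}
    - {"tx": 0.08, "ty": 0.06, "tz": 0.06, "turn": 0.248, "hand": 1}
    - {"tx": 0.12, "ty": 0.09, "tz": 0.06, "turn": 0.248, "hand": 1}
    - {"tx": 0.16, "ty": 0.12, "tz": 0.06, "turn": 0.248, "hand": 1}
    - {"tx": 0.2, "ty": 0.15, "tz": 0.06, "turn": 0.248, "hand": 1}
    - {"tx": 0.223, "ty": 0.165, "tz": 0.06, "turn": 0.248, "hand": 1}
    - {"tx": 0.223, "ty": 0.165, "tz": 0.06, "turn": 0.248, "hand": 1}

```text
time_s: 6.6
tcp_pos: [0.5236, -0.0941, 0.1046]
eef_rot: [-180.0, 0.0, 29.0]
contact_force: [-0.3, -0.5, -2.7]
gripper_width: 0.0217
gripper_force: 55.0
```

Run:
```python
from h import *
ims=[]
for n,(y,x) in(("scene",(200,230)),("top",(150,220))):
    c=r.capture(n);C=cam(c);s=r.get_state()
    st=[.5293,.2112,.5046]
    im=np.ascontiguousarray(c["frame"][:,:,::-1]);t=s["tcp_pos"];yaw=np.radians(s["eef_rot"][2])
    p=[t[0]+.0555*np.cos(yaw),t[1]+.0555*np.sin(yaw),yaw];z=t[2]-.0695
    if n=="scene":print(t,s["eef_rot"],s["contact_force"],s["gripper_width"],rel(np.array(st),np.array(p)),z)
    im=cv2.resize(im[y:y+180,x:x+200],None,fx=3,fy=3,interpolation=2)
    for P,col in((body(p,FOOT)+[0,0,z],(0,255,0)),(body(st,box(-148,32,-218,22,8,8)),(0,0,255)),(body(st,box(-105,31,-218,22,190,190)),(255,0,255)),(body(st,box(0,0,-216,10,22,22)),(255,255,0))):
        h=cv2.convexHull(((proj(P,C)-[x,y])*3+1).astype(np.float32)).astype(np.int32)
        cv2.polylines(im,[h],True,col,1)
    ims.append(im)
i=np.vstack([cv2.resize(m,(660,594)) for m in ims]) if 0 else cv2.resize(np.hstack(ims),(800,360))
cv2.imwrite("pics/a.png",i)
```

```text
[ 0.52213733 -0.09471309  0.10450505] [-1.79953745e+02  7.87755040e-02  2.89377150e+01] [-0.56341954  0.18608262 -1.21818099] 0.02141731780528437 (array([ -98.66590869, -264.29821972]), np.float64(0.026264666776969533)) 0.035005049328193455
```

View pics/a.png

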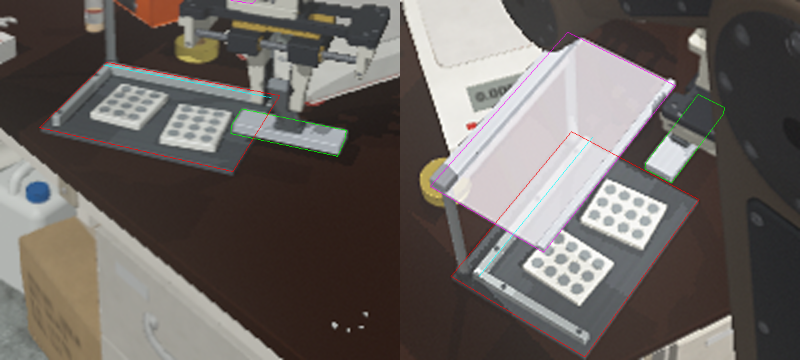

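Call:
drive_tool:
  commands:
    - {"tx": 0, "ty": 0, "tz": -0.03, "turn": 0, "hand": 1}
    - {"tx": 0, "ty": 0, "tz": -0.0425, "turn": 0, "hand": 1}
    - {"tx": -0.0048, "ty": 0.0088, "tz": -0.0425, "turn": 0, "hand": 1}
    - {"tx": -0.0097, "ty": 0.0175, "tz": -0.0425, "turn": 0, "hand": 1}
    - {"tx": -0.0129, "ty": 0.0233, "tz": -0.0425, "turn": 0, "hand": 1}
    - {"tx": -0.0161, "ty": 0.0292, "tz": -0.0425, "turn": 0, "hand": 1}
    - {"tx": -0.0193, "ty": 0.035, "tz": -0.0425, "turn": 0, "hand": 1}
    - {"tx": -0.0226, "ty": 0.0409, "tz": -0.0425, "turn": 0, "hand": 1}
    - {"tx": -0.0258, "ty": 0.0467, "tz": -0.0425, "turn": 0, "hand": 1}
    - {"tx": -0.029, "ty": 0.0525, "tz": -0.0425, "turn": 0, "hand": 1}

```text
time_s: 7.7
tcp_pos: [0.505, -0.0633, 0.0801]
eef_rot: [180.0, -0.0, 28.9]
contact_force: [0.3, -2.1, -1.1]
gripper_width: 0.0216
gripper_force: 55.0
```

```bash
cat > look.py <<'E'
from h import *
import sys
st=np.array([.5293,.2112,.5046])
cs={n:cam(r.capture(n)) for n in("scene","top")}
s=r.get_state();t=s["tcp_pos"];yaw=np.radians(s["eef_rot"][2])
p=np.array([t[0]+.0555*np.cos(yaw),t[1]+.0555*np.sin(yaw),yaw])
c,q=np.cos(st[2]),np.sin(st[2]);f=s["contact_force"]
print("t",s["time_s"],"pusher rel",rel(st,p),"z",(t[2]-.0695)*1e3,"F stand",c*f[0]+q*f[1],-q*f[0]+c*f[1],f[2],"w",s["gripper_width"])
P=box(-40,40,-32.5,32.5,0,10)
for l,y0 in(("plate_left",-32.5),("plate_right",-97.5)):
    obs=[]
    g=np.array([float(x) for x in sys.argv[1:3]]) if len(sys.argv)>2 else np.array([-72,-87])
    for n,C in cs.items():
        for d in r.trace(l,n)[:1]:
            obs.append((C,d["pixels"].astype(float)))
    m=lambda X:np.array([*body(st,[[X[0]/1e3,X[1]/1e3,0]])[0][:2],st[2]])
    for k,o in(("both",obs),("scene",obs[:1])):
        best=min((silfit(m([x,y]),o,[P],.008) for x in(-85,-60) for y in(y0,y0-25)),key=lambda v:v[1])
        print(l,k,len(o),rel(st,best[0]),best[1])
E
python3 look.py
```

```text
t 7.8 pusher rel (array([ -98.78311445, -228.23064756]), np.float64(0.009096591610593396)) z 10.360373829172834 F stand -0.2963347670370303 1.257629658280821 -1.1612468016835136 w 0.021706705199723217
plate_left both 2 (array([-70.97168966, -59.62433034]), np.float64(2.0107032395792084)) 0.3147902517220391
plate_left scene 1 (array([-65.51930074, -59.08901459]), np.float64(1.428255150078654)) 0.12838752674593984
plate_right both 2 (array([ -82.70211367, -133.88093355]), np.float64(3.3190056581901435)) 0.5968719243939457
plate_right scene 1 (array([ -78.8738055 , -135.65157753]), np.float64(6.987100336160419)) 0.37960620573908055
```

Call:
drive_tool:
  commands:
    - {"tx": -0.0032, "ty": 0.0058, "tz": 0, "turn": 0, "hand": 1}
    - {"tx": -0.0064, "ty": 0.0117, "tz": 0, "turn": 0, "hand": 1}
    - {"tx": -0.0097, "ty": 0.0175, "tz": 0, "turn": 0, "hand": 1}
    - {"tx": -0.0129, "ty": 0.0233, "tz": 0, "turn": 0, "hand": 1}
    - {"tx": -0.0161, "ty": 0.0292, "tz": 0, "turn": 0, "hand": 1}
    - {"tx": -0.0193, "ty": 0.035, "tz": 0, "turn": 0, "hand": 1}
    - {"tx": -0.0226, "ty": 0.0409, "tz": 0, "turn": 0, "hand": 1}
    - {"tx": -0.0258, "ty": 0.0467, "tz": 0, "turn": 0, "hand": 1}
    - {"tx": -0.0282, "ty": 0.0511, "tz": 0, "turn": 0, "hand": 1}

```text
time_s: 8.9
tcp_pos: [0.4877, -0.0327, 0.0799]
eef_rot: [180.0, 0.0, 28.9]
contact_force: [0.4, -1.8, -1.8]
gripper_width: 0.0216
gripper_force: 55.0
```

```bash
python3 look.py
```

```text
t 9.0 pusher rel (array([ -98.81428126, -193.25165332]), np.float64(0.013244024147784727)) z 10.34537032122862 F stand -0.7248837535163906 -0.2792463584798648 -2.3549583364828854 w 0.02161040225595648
plate_left both 2 (array([-67.6297463 , -36.80102715]), np.float64(-0.47255242007944187)) 0.34814121796932246
plate_left scene 1 (array([-66.73605992, -31.3300733 ]), np.float64(-2.852487867597075)) 0.1958769278462373
plate_right both 2 (array([ -82.7635109 , -103.26100301]), np.float64(-4.416396180531287)) 0.5110213629188961
plate_right scene 1 (array([-79.81262441, -95.47682736]), np.float64(13.502447376150087)) 0.3023481973434535
```

Call:
drive_tool:
  commands:
    - {"tx": -0.0008, "ty": 0.0015, "tz": 0, "turn": 0, "hand": 1}
    - {"tx": -0.0016, "ty": 0.0029, "tz": 0, "turn": 0, "hand": 1}
    - {"tx": -0.0024, "ty": 0.0044, "tz": 0, "turn": 0, "hand": 1}

```text
time_s: 9.5
tcp_pos: [0.4866, -0.0305, 0.0799]
eef_rot: [180.0, -0.0, 28.9]
contact_force: [0.9, -2.7, -1.4]
gripper_width: 0.0215
gripper_force: 55.0
```

Call:
drive_tool:
  commands:
    - {"tx": -0.0008, "ty": 0.0015, "tz": 0, "turn": 0, "hand": 1}
    - {"tx": -0.0008, "ty": 0.0015, "tz": 0, "turn": 0, "hand": 1}

```text
time_s: 9.7
tcp_pos: [0.4861, -0.0294, 0.0799]
eef_rot: [180.0, -0.0, 28.9]
contact_force: [0.9, -2.8, -1.9]
gripper_width: 0.0216
gripper_force: 55.0
```

Call:
drive_tool:
  commands:
    - {"tx": -0.0008, "ty": 0.0015, "tz": 0, "turn": 0, "hand": 1}
    - {"tx": -0.0008, "ty": 0.0015, "tz": 0, "turn": 0, "hand": 1}

```text
time_s: 9.9
tcp_pos: [0.4859, -0.0288, 0.0801]
eef_rot: [180.0, -0.0, 28.9]
contact_force: [2.0, -5.5, -1.8]
gripper_width: 0.0216
gripper_force: 55.1
```

Call:
drive_tool:
  commands:
    - {"tx": -0.0008, "ty": 0.0015, "tz": 0, "turn": 0, "hand": 1}
    - {"tx": -0.0008, "ty": 0.0015, "tz": 0, "turn": 0, "hand": 1}

```text
time_s: 10.1
tcp_pos: [0.4859, -0.028, 0.0803]
eef_rot: [179.9, -0.1, 28.9]
contact_force: [4.2, -6.1, -3.1]
gripper_width: 0.0214
gripper_force: 55.2
```

Run:
```python
from h import *
ims=[]
for n,(y,x) in(("scene",(200,230)),("top",(150,220))):
    c=r.capture(n);C=cam(c);s=r.get_state()
    im=c["frame"][:,:,::-1][y:y+(130),x:x+(150)]
    ims.append(cv2.resize(im,(400,346),interpolation=2))
print(s["contact_force"],s["tcp_pos"])
cv2.imwrite("pics/b.png",np.hstack(ims))
```

```text
[ 4.36040075 -6.17451647 -2.66811044] [ 0.48590907 -0.02800225  0.08021441]
```

View pics/b.png

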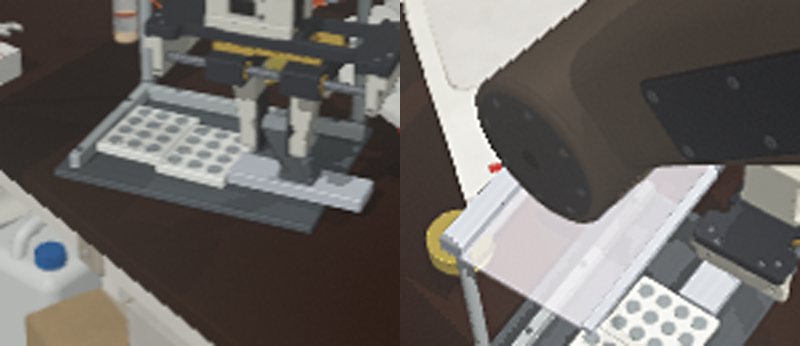

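Call:
drive_tool:
  commands:
    - {"tx": 0.0081, "ty": -0.0146, "tz": 0, "turn": 0, "hand": 1}
    - {"tx": 0.0081, "ty": -0.0146, "tz": 0, "turn": 0, "hand": 1}
    - {"tx": -0.0328, "ty": -0.0372, "tz": 0, "turn": 0, "hand": 1}
    - {"tx": -0.0736, "ty": -0.0597, "tz": 0, "turn": 0, "hand": 1}
    - {"tx": -0.0736, "ty": -0.0597, "tz": 0, "turn": 0, "hand": 1}
    - {"tx": -0.0736, "ty": -0.0597, "tz": 0, "turn": 0, "hand": 1}

```text
time_s: 10.8
tcp_pos: [0.4408, -0.0636, 0.0801]
eef_rot: [-180.0, -0.0, 28.9]
contact_force: [0.8, 0.5, -1.0]
gripper_width: 0.021
gripper_force: 55.0
```

Call:
drive_tool:
  commands:
    - {"tx": -0.0145, "ty": 0.0263, "tz": 0, "turn": 0, "hand": 1}
    - {"tx": -0.029, "ty": 0.0525, "tz": 0, "turn": 0, "hand": 1}
    - {"tx": -0.0435, "ty": 0.0788, "tz": 0, "turn": 0, "hand": 1}
    - {"tx": -0.058, "ty": 0.105, "tz": 0, "turn": 0, "hand": 1}
    - {"tx": -0.058, "ty": 0.105, "tz": 0, "turn": 0, "hand": 1}

```text
time_s: 11.3
tcp_pos: [0.4062, 0.0011, 0.0801]
eef_rot: [-180.0, -0.0, 29.0]
contact_force: [0.5, -0.1, -1.8]
gripper_width: 0.0217
gripper_force: 55.0
```

```bash
python3 look.py; python3 -c "
from h import *;print(r.get_state()['joints'])"
```

```text
t 11.4 pusher rel (array([-153.67517095, -125.38947111]), np.float64(0.08587091119318559)) z 10.570570013542834 F stand 0.528778010653702 -0.3652662304403238 -1.8389461861649963 w 0.021655440227972257
plate_left both 2 (array([-65.31042603, -28.93442122]), np.float64(6.224123733015154)) 2.804335233155176
plate_left scene 1 (array([-65.11458826, -28.51862091]), np.float64(5.92590452726233)) 1.8770361990950226
plate_right both 1 (array([ -71.6887133 , -106.55673869]), np.float64(7.634821370118344)) 1.4472035308588382
plate_right scene 1 (array([ -71.6887133 , -106.55673869]), np.float64(7.634821370118344)) 1.4472035308588382
[ 2.80592445e+01  4.21990838e+00 -4.31228197e+01  1.60982302e-03
 -4.26639809e+01  9.08088052e+01]
```

Call:
drive_tool:
  commands:
    - {"tx": 0.0073, "ty": 0.004, "tz": 0, "turn": 0, "hand": 1}
    - {"tx": 0.0117, "ty": 0.0064, "tz": 0, "turn": 0, "hand": 1}
    - {"tx": 0.016, "ty": 0.0089, "tz": 0, "turn": 0, "hand": 1}
    - {"tx": 0.0204, "ty": 0.0113, "tz": 0, "turn": 0, "hand": 1}
    - {"tx": 0.0248, "ty": 0.0137, "tz": 0, "turn": 0, "hand": 1}
    - {"tx": 0.0292, "ty": 0.0161, "tz": 0, "turn": 0, "hand": 1}
    - {"tx": 0.0336, "ty": 0.0185, "tz": 0, "turn": 0, "hand": 1}
    - {"tx": 0.0379, "ty": 0.021, "tz": 0, "turn": 0, "hand": 1}
    - {"tx": 0.0409, "ty": 0.0226, "tz": 0, "turn": 0, "hand": 1}
    - {"tx": 0.0438, "ty": 0.0242, "tz": 0, "turn": 0, "hand": 1}

```text
time_s: 12.6
tcp_pos: [0.4325, 0.0142, 0.0798]
eef_rot: [-180.0, 0.0, 28.9]
contact_force: [-1.4, -1.8, -2.4]
gripper_width: 0.0215
gripper_force: 54.9
```

Call:
drive_tool:
  commands:
    - {"tx": -0.0044, "ty": -0.0024, "tz": 0, "turn": 0, "hand": 1}
    - {"tx": -0.0117, "ty": -0.0064, "tz": 0.015, "turn": 0, "hand": 1}
    - {"tx": -0.0117, "ty": -0.0064, "tz": 0.03, "turn": 0, "hand": 1}
    - {"tx": -0.0278, "ty": 0.0228, "tz": 0.03, "turn": 0, "hand": 1}
    - {"tx": -0.0439, "ty": 0.052, "tz": 0.03, "turn": 0, "hand": 1}
    - {"tx": -0.0601, "ty": 0.0811, "tz": 0.03, "turn": 0, "hand": 1}
    - {"tx": -0.0601, "ty": 0.0811, "tz": 0.03, "turn": 0, "hand": 1}

```text
time_s: 13.3
tcp_pos: [0.3962, 0.0641, 0.0991]
eef_rot: [-180.0, -0.1, 29.0]
contact_force: [0.4, -0.5, -1.7]
gripper_width: 0.0221
gripper_force: 55.0
```

Run:
```python
from h import *
ims=[]
for n,(y,x) in(("scene",(200,230)),("top",(170,220))):
    c=r.capture(n);C=cam(c);s=r.get_state()
    im=c["frame"][:,:,::-1][y:y+(130),x:x+(150)]
    ims.append(cv2.resize(im,(400,346),interpolation=2))
t=s["tcp_pos"];yaw=np.radians(s["eef_rot"][2])
print(s["contact_force"],t,s["gripper_width"],rel(np.array([.5293,.2112,.5046]),np.array([t[0]+.0555*np.cos(yaw),t[1]+.0555*np.sin(yaw),yaw])))
cv2.imwrite("pics/c.png",np.hstack(ims))
```

```text
[ 0.51869554  0.01143728 -1.19323636] [0.39668575 0.06324252 0.09879724] 0.021389189666187983 (array([-132.11743523,  -65.32849068]), np.float64(0.07784825605844595))
```

View pics/c.png

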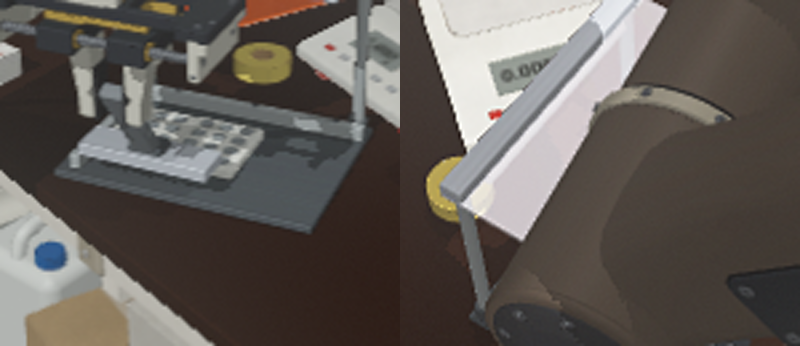

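Call:
drive_tool:
  commands:
    - {"tx": 0.0024, "ty": -0.0044, "tz": -0.02, "turn": 0, "hand": 1}
    - {"tx": 0.0024, "ty": -0.0044, "tz": -0.031, "turn": 0, "hand": 1}
    - {"tx": 0.0078, "ty": -0.0004, "tz": -0.031, "turn": 0, "hand": 1}
    - {"tx": 0.0132, "ty": 0.0036, "tz": -0.031, "turn": 0, "hand": 1}
    - {"tx": 0.0173, "ty": 0.0066, "tz": -0.031, "turn": 0, "hand": 1}
    - {"tx": 0.0214, "ty": 0.0095, "tz": -0.031, "turn": 0, "hand": 1}
    - {"tx": 0.0254, "ty": 0.0125, "tz": -0.031, "turn": 0, "hand": 1}
    - {"tx": 0.0295, "ty": 0.0155, "tz": -0.031, "turn": 0, "hand": 1}
    - {"tx": 0.0322, "ty": 0.0175, "tz": -0.031, "turn": 0, "hand": 1}
    - {"tx": 0.0349, "ty": 0.0195, "tz": -0.031, "turn": 0, "hand": 1}

```text
time_s: 14.4
tcp_pos: [0.4163, 0.0735, 0.0789]
eef_rot: [180.0, 0.2, 28.9]
contact_force: [-2.1, -4.2, -0.1]
gripper_width: 0.0218
gripper_force: 54.9
```

Call:
drive_tool:
  commands:
    - {"tx": 0.0027, "ty": 0.002, "tz": 0, "turn": 0, "hand": 1}
    - {"tx": 0.0054, "ty": 0.004, "tz": 0, "turn": 0, "hand": 1}
    - {"tx": 0.0068, "ty": 0.005, "tz": 0, "turn": 0, "hand": 1}
    - {"tx": 0.0081, "ty": 0.006, "tz": 0, "turn": 0, "hand": 1}

```text
time_s: 14.8
tcp_pos: [0.4218, 0.0777, 0.0792]
eef_rot: [180.0, 0.1, 28.9]
contact_force: [-3.4, -4.6, 0.7]
gripper_width: 0.0217
gripper_force: 54.9
```

Call:
drive_tool:
  commands:
    - {"tx": 0.0014, "ty": 0.001, "tz": 0, "turn": 0, "hand": 1}
    - {"tx": 0.0027, "ty": 0.002, "tz": 0, "turn": 0, "hand": 1}
    - {"tx": 0.0027, "ty": 0.002, "tz": 0, "turn": 0, "hand": 1}

```text
time_s: 15.1
tcp_pos: [0.4233, 0.0787, 0.0792]
eef_rot: [180.0, 0.1, 28.9]
contact_force: [-1.3, -3.4, 0.4]
gripper_width: 0.0218
gripper_force: 54.9
```

Call:
drive_tool:
  commands:
    - {"tx": 0.0014, "ty": 0.001, "tz": 0, "turn": 0, "hand": 1}
    - {"tx": 0.0027, "ty": 0.002, "tz": 0, "turn": 0, "hand": 1}
    - {"tx": 0.0027, "ty": 0.002, "tz": 0, "turn": 0, "hand": 1}

```text
time_s: 15.4
tcp_pos: [0.4252, 0.0803, 0.0792]
eef_rot: [180.0, 0.0, 28.9]
contact_force: [-1.0, -1.7, -2.0]
gripper_width: 0.0217
gripper_force: 54.9
```

Call:
drive_tool:
  commands:
    - {"tx": 0.0014, "ty": 0.001, "tz": 0, "turn": 0, "hand": 1}
    - {"tx": 0.0014, "ty": 0.001, "tz": 0, "turn": 0, "hand": 1}

```text
time_s: 15.6
tcp_pos: [0.426, 0.0808, 0.0792]
eef_rot: [180.0, 0.0, 28.9]
contact_force: [-3.1, -4.4, -0.9]
gripper_width: 0.0217
gripper_force: 54.9
```

Call:
drive_tool:
  commands:
    - {"tx": 0.0014, "ty": 0.001, "tz": 0, "turn": 0, "hand": 1}
    - {"tx": 0.0014, "ty": 0.001, "tz": 0, "turn": 0, "hand": 1}

```text
time_s: 15.8
tcp_pos: [0.4263, 0.081, 0.0791]
eef_rot: [180.0, 0.1, 28.9]
contact_force: [-5.4, -5.2, 1.5]
gripper_width: 0.0212
gripper_force: 54.9
```

Call:
drive_tool:
  commands:
    - {"tx": 0.0014, "ty": 0.001, "tz": 0, "turn": 0, "hand": 1}
    - {"tx": 0.0014, "ty": 0.001, "tz": 0, "turn": 0, "hand": 1}

```text
time_s: 16.0
tcp_pos: [0.4264, 0.0811, 0.079]
eef_rot: [180.0, 0.2, 28.9]
contact_force: [-7.3, -6.7, 3.6]
gripper_width: 0.0213
gripper_force: 54.9
```

Run:
```python
from h import *
s=r.get_state();t=s["tcp_pos"];yaw=np.radians(s["eef_rot"][2]);st=np.array([.5293,.2112,.5046])
print(s["contact_force"],s["moment"],t,rel(st,np.array([t[0]+.0555*np.cos(yaw),t[1]+.0555*np.sin(yaw),yaw])))
c=r.capture("scene");C=cam(c)
for l in("plate_left","plate_right","pusher"):print(l,[(d["score"],d["extent"]) for d in r.trace(l,"scene")])
cv2.imwrite("pics/d.png",cv2.resize(c["frame"][:,:,::-1][220:295,235:345],None,fx=6,fy=6,interpolation=2))
```

```text
[-7.29920099 -6.68490907  3.59786308] [-2.50363731  2.64064002  0.03218177] [0.42641447 0.0811164  0.0789907 ] (array([-97.45256436, -64.15466452]), np.float64(-0.02520840639991655))
plate_left [(0.56, [278.5, 238.9, 307.2, 247.6])]
plate_right [(0.86, [298.4, 238.2, 330.9, 259.6])]
pusher [(0.91, [267.0, 233.9, 317.1, 268.9])]
```

Call:
drive_tool:
  commands:
    - {"tx": -0.0044, "ty": -0.0024, "tz": 0, "turn": 0, "hand": 1}
    - {"tx": -0.0117, "ty": -0.0064, "tz": 0, "turn": 0, "hand": 1}
    - {"tx": -0.0292, "ty": -0.0161, "tz": 0.01, "turn": 0, "hand": 1}
    - {"tx": -0.0511, "ty": -0.0282, "tz": 0.04, "turn": 0, "hand": 1}
    - {"tx": -0.0511, "ty": -0.0282, "tz": 0.068, "turn": 0, "hand": 1}
    - {"tx": -0.055, "ty": -0.1, "tz": 0.068, "turn": 0, "hand": 1}
    - {"tx": -0.055, "ty": -0.18, "tz": 0.068, "turn": 0, "hand": 1}
    - {"tx": -0.058, "ty": -0.26, "tz": 0.068, "turn": -0.08, "hand": 1}
    - {"tx": -0.06, "ty": -0.34, "tz": 0.068, "turn": -0.16, "hand": 1}
    - {"tx": -0.062, "ty": -0.41, "tz": 0.068, "turn": -0.248, "hand": 1}

```text
time_s: 17.2
tcp_pos: [0.3907, -0.1655, 0.1212]
eef_rot: [180.0, -0.2, 6.3]
contact_force: [1.6, 1.0, -1.5]
gripper_width: 0.0216
gripper_force: 54.9
```

Call:
drive_tool:
  commands:
    - {"tx": 0, "ty": -0.048, "tz": 0, "turn": 0, "hand": 1}
    - {"tx": 0, "ty": -0.048, "tz": 0, "turn": 0, "hand": 1}
    - {"tx": 0, "ty": -0.048, "tz": 0, "turn": 0, "hand": 1}

```text
time_s: 17.5
tcp_pos: [0.3905, -0.193, 0.1205]
eef_rot: [180.0, -0.1, 6.5]
contact_force: [0.8, -0.1, -2.4]
gripper_width: 0.0217
gripper_force: 55.0
```

```bash
python3 look.py
python3 - <<'E'
from h import *
ims=[]
for n,(y,x) in(("scene",(230,245)),("top",(205,230))):
    c=r.capture(n);im=c["frame"][:,:,::-1][y:y+80 if n=="scene" else y+125,x:x+125]
    ims.append(cv2.resize(im,None,fx=6 if n=="scene" else 4,fy=6 if n=="scene" else 4,interpolation=2))
    if n=="scene":
        for l in("pusher",):print([(d["score"],d["extent"]) for d in r.trace(l,n)])
a,b=ims;h=600
cv2.imwrite("pics/e.png",np.hstack([cv2.resize(a[:, :],(480,307)),cv2.resize(b,(307,307))]))
cv2.imwrite("pics/es.png",a);cv2.imwrite("pics/et.png",b)
E
```

```text
t 17.6 pusher rel (array([-264.91105949, -307.07212158]), np.float64(-22.30265993074047)) z 50.969798625996795 F stand 1.2230231643291885 -0.24921636759415466 -1.4474339775803842 w 0.021474470105043972
plate_left both 2 (array([-39.68472073, -32.92202083]), np.float64(-8.209196092256372)) 0.5646086212863051
plate_left scene 1 (array([-39.74764424, -28.3182597 ]), np.float64(4.176010760221281)) 0.23531069933258714
plate_right both 2 (array([ -50.65979207, -100.4877316 ]), np.float64(-7.42834877976503)) 2.25658377172007
plate_right scene 1 (array([-50.38179841, -94.76646657]), np.float64(3.702931781259739)) 1.122072440087146
[(0.94, [344.8, 278.1, 406.4, 326.6])]
```

View pics/es.png

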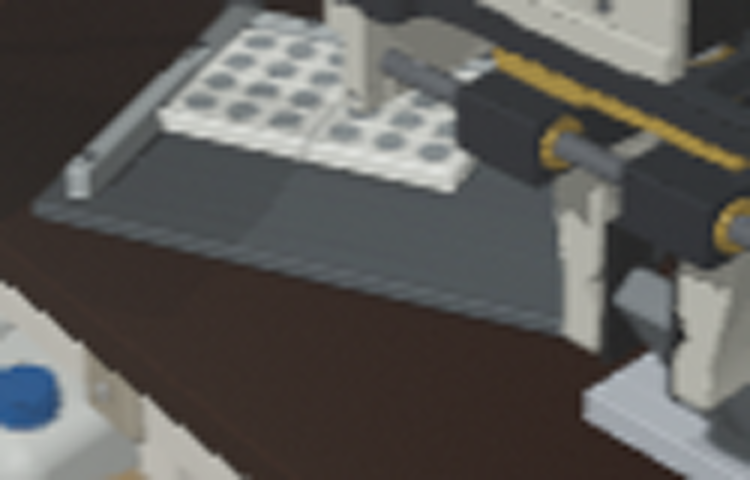

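Run:
```python
from h import *
st=np.array([.5293,.2112,.5046])
for n,(y,x),k in(("scene",(230,245),6),("top",(205,230),4)):
    c=r.capture(n);C=cam(c)
    P=np.array([[-80,0,18],[-80,-65,18],[-80,-130,18],[-80,0,8],[-80,-130,8],[-148,22,8],[-140,0,22],[-148,-218,8]])/1e3
    print(n,((proj(body(st,P),C)-[x,y])*k+k/2-.5).round(0).tolist())
    # near top->side edge: sample brightness profiles along stand x at several y
    g=cv2.cvtColor(c["frame"],cv2.COLOR_RGB2GRAY).astype(np.float32)
    xs=np.arange(-100,-60,.5)
    for yy in(-4,-15,-32,-50,-61,-70,-85,-97,-110,-125):
        q=proj(body(st,np.c_[xs,np.full_like(xs,yy),np.full_like(xs,8)]/1e3),C).astype(np.float32)
        v=cv2.remap(g,q[:,:1],q[:,1:],1)[:,0]
        d=np.gradient(cv2.GaussianBlur(v[None],(1,1),0)[0]);i=np.argmax(d[:60]); th=xs[np.argmax(v>125)] 
        print(yy,"steepest",xs[i],"thr",th,v[[0,20,40,60]].round())
```

```text
scene [[158.0, 113.0], [303.0, 143.0], [454.0, 175.0], [159.0, 134.0], [454.0, 197.0], [30.0, 204.0], [87.0, 174.0], [610.0, 335.0]]
-4 steepest -74.5 thr -76.5 [ 76.  75.  76. 201.]
-15 steepest -76.0 thr -77.0 [ 76.  77.  80. 201.]
-32 steepest -77.5 thr -76.5 [ 77.  77.  83. 200.]
-50 steepest -76.0 thr -77.5 [ 76.  78.  87. 199.]
-61 steepest -79.0 thr -77.5 [ 77.  78.  93. 185.]
-70 steepest -77.0 thr -76.5 [ 85.  85.  88. 200.]
-85 steepest -76.0 thr -77.0 [ 85.  86.  92. 201.]
-97 steepest -76.5 thr -77.5 [ 86.  86.  95. 200.]
-110 steepest -77.0 thr -78.0 [ 86.  85.  95. 200.]
-125 steepest -76.0 thr -78.0 [ 86.  86.  91. 179.]
top [[248.0, 393.0], [315.0, 306.0], [378.0, 223.0], [249.0, 401.0], [378.0, 233.0], [330.0, 494.0], [340.0, 444.0], [558.0, 179.0]]
-4 steepest -81.0 thr -99.5 [125. 135. 150. 202.]
-15 steepest -80.0 thr -79.5 [ 91.  94. 116. 180.]
-32 steepest -79.0 thr -80.0 [ 93.  94. 128. 191.]
-50 steepest -79.5 thr -80.0 [ 94.  95. 142. 232.]
-61 steepest -79.0 thr -80.0 [ 94.  96. 145. 210.]
-70 steepest -80.5 thr -80.0 [105. 107. 140. 231.]
-85 steepest -80.0 thr -80.5 [106. 107. 159. 197.]
-97 steepest -80.0 thr -80.5 [106. 108. 161. 212.]
-110 steepest -80.0 thr -81.0 [106. 108. 181. 245.]
-125 steepest -80.0 thr -81.0 [106. 108. 168. 195.]
```

```bash
cat > prof.py <<'E'
from h import *
st=np.array([.5293,.2112,.5046])
for n in("scene","top"):
    c=r.capture(n);C=cam(c);g=cv2.cvtColor(c["frame"],cv2.COLOR_RGB2GRAY).astype(np.float32)
    def prof(X,Y,Z):
        q=proj(body(st,np.c_[X,Y,Z]/1e3),C).astype(np.float32);return cv2.remap(g,q[:,:1],q[:,1:],1)[:,0]
    def edge(v,s,sgn=1):
        d=sgn*np.gradient(v);i=np.argmax(d);w=np.clip(d[max(i-4,0):i+5],0,None);return (w*s[max(i-4,0):i+5]).sum()/w.sum()
    ys=np.arange(-125,0,6.)
    for nm,lo,hi,z,sg in(("plate near z8",-95,-66,8,1),("base front z8",-158,-140,8,1 ),("base front z0",-158,-140,0,1),("fence in-top",-6,8,22,1)):
        s=np.arange(lo,hi,.5);e=np.array([edge(prof(s,np.full_like(s,y),np.full_like(s,z)),s,sg) for y in ys])
        k=np.polyfit(ys,e,1);res=e-np.polyval(k,ys);ok=abs(res-np.median(res))<1.2
        k=np.polyfit(ys[ok],e[ok],1);print(n,nm,"slope deg",np.degrees(k[0]).round(2),"x at -65",np.polyval(k,-65).round(2),"n",ok.sum(),"L/R mean res",(e-np.polyval(k,ys))[ys>-62].round(1).tolist(),(e-np.polyval(k,ys))[ys<-68].round(1).tolist())
    s=np.arange(-75,-55,.5)
    for x in(-75,-66,-60):
        print(n,"joint z18 x",x,prof(np.full_like(s,x),s,np.full_like(s,18))[::2].astype(int).tolist())
    s=np.arange(-8,10,.5)
    for x in(-75,-66,-60):
        print(n,"fence z18 x",x,prof(np.full_like(s,x),s,np.full_like(s,18))[::2].astype(int).tolist())
E
python3 prof.py
```

```text
scene plate near z8 slope deg 0.61 x at -65 -76.32 n 21 L/R mean res [0.2, -0.8, 0.3, -0.1, 0.5, -0.1, -0.1, -1.0, 0.2, 0.7] [0.2, 0.8, -0.7, 0.0, -0.1, -0.1, -0.8, 0.2, 0.3, 0.0]
scene base front z8 slope deg 0.02 x at -65 -155.11 n 21 L/R mean res [-0.2, -0.4, 0.0, -0.4, 0.5, 0.8, 0.3, -0.1, 0.2, -0.9] [-0.4, 0.1, -0.4, -0.1, 0.7, 0.0, 0.5, 0.1, 0.1, -0.2]
scene base front z0 slope deg -0.13 x at -65 -143.95 n 21 L/R mean res [-0.3, -0.3, -0.5, -0.5, -0.3, 0.1, 0.8, 0.5, -0.4, 0.2] [0.6, -0.2, 0.2, -0.1, -0.5, 0.2, -0.5, 0.9, -0.0, 0.3]
scene fence in-top slope deg 1.47 x at -65 -1.39 n 12 L/R mean res [8.4, -4.3, 0.5, 0.5, -0.7, -0.0, 1.0, -0.1, 0.3, -0.9] [-0.0, 2.4, -0.0, 3.7, 0.2, -3.0, -3.4, -2.5, -0.7, 1.7]
scene joint z18 x -75 [189, 188, 188, 183, 182, 183, 183, 183, 180, 178, 176, 181, 186, 189, 188, 187, 184, 182, 181, 183]
scene joint z18 x -66 [136, 135, 137, 140, 149, 164, 178, 179, 179, 177, 174, 172, 175, 180, 185, 180, 174, 165, 154, 140]
scene joint z18 x -60 [159, 157, 159, 160, 166, 173, 179, 178, 177, 176, 175, 175, 178, 182, 186, 185, 184, 180, 171, 164]
scene 
[... 1045 characters left out ...]
0.2]
top joint z18 x -75 [223, 223, 223, 229, 234, 235, 235, 234, 234, 232, 230, 227, 227, 229, 232, 234, 234, 233, 232, 232]
top joint z18 x -66 [164, 155, 147, 156, 184, 208, 228, 234, 235, 235, 228, 219, 217, 226, 234, 234, 218, 191, 163, 149]
top joint z18 x -60 [239, 242, 242, 237, 234, 234, 234, 234, 233, 233, 229, 215, 214, 223, 230, 233, 234, 233, 233, 233]
top fence z18 x -75 [238, 236, 234, 234, 235, 236, 234, 206, 180, 168, 173, 175, 176, 178, 181, 183, 176, 161]
top fence z18 x -66 [146, 147, 151, 180, 214, 233, 232, 202, 179, 169, 172, 173, 175, 178, 181, 182, 175, 160]
top fence z18 x -60 [215, 233, 234, 234, 234, 235, 232, 221, 201, 185, 175, 175, 177, 179, 181, 183, 177, 144]
```

Call:
drive_tool:
  commands:
    - {"tx": 0, "ty": 0.05, "tz": 0, "turn": 0.09, "hand": 1}
    - {"tx": 0.005, "ty": 0.12, "tz": 0, "turn": 0.18, "hand": 1}
    - {"tx": 0.015, "ty": 0.19, "tz": 0, "turn": 0.254, "hand": 1}
    - {"tx": 0.025, "ty": 0.26, "tz": 0, "turn": 0.254, "hand": 1}
    - {"tx": 0.035, "ty": 0.33, "tz": 0, "turn": 0.254, "hand": 1}
    - {"tx": 0.041, "ty": 0.378, "tz": -0.01, "turn": 0.254, "hand": 1}
    - {"tx": 0.041, "ty": 0.378, "tz": -0.05, "turn": 0.254, "hand": 1}
    - {"tx": 0.041, "ty": 0.378, "tz": -0.0687, "turn": 0.254, "hand": 1}
    - {"tx": 0.041, "ty": 0.378, "tz": -0.0687, "turn": 0.254, "hand": 1}

```text
time_s: 19.05
tcp_pos: [0.4147, 0.0343, 0.0779]
eef_rot: [180.0, 0.1, 29.5]
contact_force: [0.8, -0.4, -1.7]
gripper_width: 0.0218
gripper_force: 55.0
```

```bash
cat > st.py <<'E'
from h import *
st=np.array([.5293,.2112,.5046]);s=r.get_state();t=s["tcp_pos"];yaw=np.radians(s["eef_rot"][2])
p=np.array([t[0]+.0555*np.cos(yaw),t[1]+.0555*np.sin(yaw),yaw]);f=s["contact_force"];c,q=np.cos(st[2]),np.sin(st[2])
print(s["time_s"],"pusher",rel(st,p),"z",(t[2]-.0695)*1e3,"F",c*f[0]+q*f[1],-q*f[0]+c*f[1],f[2],s["eef_rot"])
E
python3 st.py
cat > foot.py <<'E'
exec(open("st.py").read().split("print")[0])
for n in("scene","top"):
    c_=r.capture(n);C=cam(c_);g=cv2.cvtColor(c_["frame"],cv2.COLOR_RGB2GRAY).astype(np.float32)
    z=(t[2]-.0695)*1e3
    for nm,x0,zz,sg in(("back bottom",-18,z,1),("back top",-18,z+12,1),("front top",18,z+12,-1)):
        ys=np.r_[-56:-15:4,20:57:4].astype(float);x=np.arange(x0-7,x0+7,.5);e=[]
        for y in ys:
            q_=proj(body(p,np.c_[x,np.full_like(x,y),np.full_like(x,zz)]/1e3),C).astype(np.float32)
            v=cv2.remap(g,q_[:,:1],q_[:,1:],1)[:,0];d=sg*np.gradient(v);i=np.argmax(d);sl=slice(max(i-4,0),i+5);w=np.clip(d[sl],0,None);e.append((w*x[sl]).sum()/w.sum())
        k=np.polyfit(ys,e,1);print(n,nm,"slope",np.degrees(k[0]).round(2),"x",k[1].round(1),"rms",np.std(np.array(e)-np.polyval(k,ys)).round(2))
E
python3 foot.py
```

```text
19.05 pusher (array([-130.31766437,  -98.88162567]), np.float64(0.5868693795939026)) z 8.392979344596679 F 0.5460761153971381 -0.7480995638877938 -1.6707337488882539 [1.79995310e+02 1.17883922e-01 2.94983197e+01]
scene back bottom slope 0.41 x -14.6 rms 0.44
scene back top slope -0.6 x -18.7 rms 1.12
scene front top slope -0.39 x 18.3 rms 2.06
top back bottom slope 2.38 x -19.3 rms 3.49
top back top slope -2.41 x -18.2 rms 2.74
top front top slope -2.95 x 15.9 rms 3.0
```

Call:
drive_tool:
  commands:
    - {"tx": 0.0083, "ty": 0.0057, "tz": 0.0017, "turn": 0, "hand": 1}
    - {"tx": 0.0166, "ty": 0.0114, "tz": 0.0017, "turn": 0, "hand": 1}
    - {"tx": 0.0248, "ty": 0.0171, "tz": 0.0017, "turn": 0, "hand": 1}
    - {"tx": 0.0331, "ty": 0.0228, "tz": 0.0017, "turn": 0, "hand": 1}
    - {"tx": 0.0373, "ty": 0.0257, "tz": 0.0017, "turn": 0, "hand": 1}
    - {"tx": 0.0386, "ty": 0.0266, "tz": 0.0017, "turn": 0, "hand": 1}
    - {"tx": 0.04, "ty": 0.0276, "tz": 0.0017, "turn": 0, "hand": 1}
    - {"tx": 0.0414, "ty": 0.0285, "tz": 0.0017, "turn": 0, "hand": 1}

```text
time_s: 19.95
tcp_pos: [0.44, 0.0513, 0.0798]
eef_rot: [-180.0, 0.0, 29.4]
contact_force: [-0.2, -0.5, -3.1]
gripper_width: 0.0217
gripper_force: 55.0
```

Call:
drive_tool:
  commands:
    - {"tx": 0.0014, "ty": 0.001, "tz": 0, "turn": 0, "hand": 1}
    - {"tx": 0.0014, "ty": 0.001, "tz": 0, "turn": 0, "hand": 1}

```text
time_s: 20.15
tcp_pos: [0.4409, 0.0518, 0.0798]
eef_rot: [-180.0, 0.0, 29.4]
contact_force: [-0.3, -1.2, -1.4]
gripper_width: 0.0213
gripper_force: 55.0
```

```bash
python3 st.py
```

```text
20.15 pusher (array([-98.96181809, -96.23783209]), np.float64(0.5239879384837902)) z 10.345829530584494 F -0.7940148929964491 -0.8943762565460311 -1.427450904479814 [-1.79999930e+02  1.13665281e-02  2.94354383e+01]
```

Front is at about -81, just before contact; step on gently.

Call:
drive_tool:
  commands:
    - {"tx": 0.0014, "ty": 0.001, "tz": 0, "turn": 0, "hand": 1}
    - {"tx": 0.0014, "ty": 0.001, "tz": 0, "turn": 0, "hand": 1}

```text
time_s: 20.35
tcp_pos: [0.4413, 0.0522, 0.0797]
eef_rot: [180.0, 0.1, 29.4]
contact_force: [-0.8, -0.5, 0.1]
gripper_width: 0.0219
gripper_force: 55.0
```

Call:
drive_tool:
  commands:
    - {"tx": 0.0014, "ty": 0.001, "tz": 0, "turn": 0, "hand": 1}
    - {"tx": 0.0014, "ty": 0.001, "tz": 0, "turn": 0, "hand": 1}

```text
time_s: 20.55
tcp_pos: [0.4422, 0.0527, 0.0797]
eef_rot: [180.0, 0.1, 29.4]
contact_force: [-2.1, -2.7, -1.0]
gripper_width: 0.0216
gripper_force: 55.0
```

Call:
drive_tool:
  commands:
    - {"tx": 0.0014, "ty": 0.001, "tz": 0, "turn": 0, "hand": 1}
    - {"tx": 0.0014, "ty": 0.001, "tz": 0, "turn": 0, "hand": 1}

```text
time_s: 20.75
tcp_pos: [0.4423, 0.0529, 0.0795]
eef_rot: [180.0, 0.2, 29.4]
contact_force: [-4.9, -3.5, 0.8]
gripper_width: 0.0213
gripper_force: 55.0
```

```bash
python3 st.py
```

```text
20.75 pusher (array([-97.14278665, -95.99099033]), np.float64(0.5074151959676579)) z 9.997333045928356 F -5.965547370724743 -0.6909490746379032 0.8293349468218566 [1.79999745e+02 1.53595533e-01 2.94188655e+01]
```

Call:
drive_tool:
  commands:
    - {"tx": 0.0014, "ty": 0.001, "tz": 0, "turn": 0, "hand": 1}
    - {"tx": 0.0014, "ty": 0.001, "tz": 0, "turn": 0, "hand": 1}

```text
time_s: 20.95
tcp_pos: [0.4425, 0.0531, 0.0793]
eef_rot: [180.0, 0.2, 29.4]
contact_force: [-6.2, -5.0, 2.1]
gripper_width: 0.021
gripper_force: 55.0
```

Call:
drive_tool:
  commands:
    - {"tx": -0.0044, "ty": -0.0024, "tz": 0, "turn": 0, "hand": 1}
    - {"tx": -0.0117, "ty": -0.0064, "tz": 0, "turn": 0, "hand": 1}
    - {"tx": -0.0292, "ty": -0.0161, "tz": 0.01, "turn": 0, "hand": 1}
    - {"tx": -0.0511, "ty": -0.0282, "tz": 0.04, "turn": 0, "hand": 1}
    - {"tx": -0.06, "ty": -0.06, "tz": 0.068, "turn": 0, "hand": 1}
    - {"tx": -0.07, "ty": -0.13, "tz": 0.068, "turn": 0, "hand": 1}
    - {"tx": -0.08, "ty": -0.21, "tz": 0.068, "turn": -0.08, "hand": 1}
    - {"tx": -0.09, "ty": -0.29, "tz": 0.068, "turn": -0.16, "hand": 1}
    - {"tx": -0.09, "ty": -0.37, "tz": 0.068, "turn": -0.25, "hand": 1}
    - {"tx": -0.09, "ty": -0.43, "tz": 0.068, "turn": -0.25, "hand": 1}

```text
time_s: 21.95
tcp_pos: [0.3898, -0.2059, 0.1217]
eef_rot: [180.0, -0.1, 6.6]
contact_force: [0.9, 0.4, -1.6]
gripper_width: 0.0218
gripper_force: 55.0
```

```bash
python3 st.py; python3 prof.py | grep -v z0
```

```text
21.95 pusher (array([-272.37385941, -318.69949093]), np.float64(-22.267789876714026)) z 52.16572578204025 F 1.006851727254782 -0.0821458448618646 -1.5708689646273488 [ 1.79970375e+02 -1.40724377e-01  6.64366047e+00]
scene plate near z8 slope deg 0.06 x at -65 -75.91 n 21 L/R mean res [0.1, -1.0, 0.2, -0.2, 0.5, -0.2, -0.0, -1.0, 0.3, 0.9] [-0.3, 0.2, 0.2, 0.8, -0.6, 0.1, 0.2, -0.1, 0.1, -0.1]
scene base front z8 slope deg 0.04 x at -65 -155.11 n 21 L/R mean res [-0.2, -0.4, 0.0, -0.2, 0.1, 0.8, 0.6, -0.1, 0.2, -0.9] [-0.4, 0.1, -0.4, -0.2, 0.7, 0.0, 0.5, 0.1, 0.1, -0.2]prof.py:8: RuntimeWarning: invalid value encountered in scalar divide
  d=sgn*np.gradient(v);i=np.argmax(d);w=np.clip(d[max(i-4,0):i+5],0,None);return (w*s[max(i-4,0):i+5]).sum()/w.sum()
Traceback (most recent call last):
  File "prof.py", line 13, in <module>
    k=np.polyfit(ys[ok],e[ok],1);print(n,nm,"slope deg",np.degrees(k[0]).round(2),"x at -65",np.polyval(k,-65).round(2),"n",ok.sum(),"L/R mean res",(e-np.polyval(k,ys))[ys>-62].round(1).tolist(),(e-np.polyval(k,ys))[ys<-68].round(1).tolist())
TypeError: expected non-empty vector for x
```

```bash
sed -i 's/,("fence in-top",-6,8,22,1)//' prof.py; python3 prof.py | grep -v z0
```

```text
scene plate near z8 slope deg 0.07 x at -65 -75.91 n 21 L/R mean res [0.1, -1.0, 0.2, -0.2, 0.5, -0.2, -0.0, -1.0, 0.3, 0.9] [-0.3, 0.2, 0.2, 0.8, -0.6, 0.1, 0.2, -0.1, 0.1, -0.1]
scene base front z8 slope deg -0.05 x at -65 -155.06 n 21 L/R mean res [-0.3, -0.4, -0.0, -0.2, 0.1, 0.8, 0.6, -0.1, 0.2, -0.9] [0.1, -0.0, -0.6, -0.3, 0.6, -0.1, 0.5, -0.0, 0.0, 0.1]
scene joint z18 x -75 [193, 192, 193, 188, 185, 186, 189, 191, 186, 181, 177, 180, 183, 185, 185, 185, 183, 183, 183, 184]
scene joint z18 x -66 [135, 134, 135, 138, 147, 160, 173, 173, 173, 172, 171, 172, 175, 181, 185, 179, 172, 164, 153, 140]
scene joint z18 x -60 [156, 155, 155, 154, 160, 168, 175, 176, 176, 175, 174, 175, 178, 182, 186, 185, 184, 180, 170, 162]
scene fence z18 x -75 [186, 185, 186, 187, 186, 182, 166, 149, 131, 119, 110, 110, 117, 127, 134, 139, 142, 142]
scene fence z18 x -66 [129, 132, 142, 151, 160, 159, 157, 148, 133, 118, 111, 112, 115, 124, 133, 140, 142, 142]
scene fence z18 x -60 [148, 151, 158, 166, 173, 169, 163, 152, 136, 120, 110, 112, 117, 125, 132, 139, 142, 143]
top plate near z8 slope deg 
[... 328 characters left out ...]
0.4]
top joint z18 x -75 [236, 228, 225, 229, 234, 234, 234, 234, 233, 232, 228, 225, 228, 230, 233, 233, 234, 233, 232, 230]
top joint z18 x -66 [165, 155, 148, 147, 172, 199, 226, 234, 234, 235, 228, 218, 217, 226, 234, 233, 217, 191, 164, 149]
top joint z18 x -60 [220, 231, 239, 236, 234, 234, 234, 234, 234, 234, 229, 216, 216, 229, 236, 235, 235, 233, 232, 232]
top fence z18 x -75 [236, 235, 234, 235, 235, 237, 234, 206, 180, 168, 174, 176, 177, 180, 182, 178, 163, 144]
top fence z18 x -66 [146, 141, 140, 171, 211, 234, 233, 202, 180, 170, 173, 175, 175, 156, 131, 120, 119, 116]
top fence z18 x -60 [216, 233, 234, 234, 234, 235, 232, 221, 201, 186, 177, 178, 181, 167, 139, 123, 117, 115]
```

```bash
cat > gap.py <<'E'
from h import *
st=np.array([.5293,.2112,.5046])
for n in("scene","top"):
    c=r.capture(n);C=cam(c);g=cv2.cvtColor(c["frame"],cv2.COLOR_RGB2GRAY).astype(np.float32)
    s=np.arange(-8,16,.25)
    def ed(x,z,sg,lo,hi):
        q=proj(body(st,np.c_[np.full_like(s,x),s,np.full_like(s,z)]/1e3),C).astype(np.float32);v=cv2.remap(g,q[:,:1],q[:,1:],1)[:,0]
        d=sg*np.gradient(v);d[(s<lo)|(s>hi)]=0;i=np.argmax(d);sl=slice(max(i-8,0),i+9);w=np.clip(d[sl],0,None);return (w*s[sl]).sum()/w.sum(),v
    f=[ed(x,22,1,-6,6)[0] for x in range(-134,-90,4)];o=[ed(x,22,-1,6,15)[0] for x in range(-134,-90,4)]
    p=[ed(x,18,-1,-5,4)[0] for x in range(-77,-56,2)]
    print(n,"fence inner",np.median(f).round(2),np.std(f).round(2),"outer",np.median(o).round(2),"plate",np.median(p).round(2),np.std(p).round(2))
    print(ed(-110,22,1,-6,6)[1][::4].astype(int).tolist())
E
python3 gap.py
```

```text
scene fence inner 0.83 1.53 outer 10.78 plate -0.39 0.31
[86, 88, 89, 89, 89, 90, 93, 100, 107, 116, 127, 135, 138, 141, 140, 136, 132, 117, 98, 77, 63, 49, 40, 40]
top fence inner 1.66 0.35 outer 11.1 plate -0.69 0.4
[92, 92, 92, 92, 92, 90, 89, 89, 90, 110, 140, 164, 175, 176, 177, 178, 180, 184, 172, 144, 117, 116, 113, 109]
```

```bash
cat >> gap.py <<'E'
    s=np.arange(-142,-118,.25)
    for z in(18,8):
        p=[ed(x,z,1,-136,-122)[0] for x in range(-77,-56,2)];print(n,"R right z",z,np.median(p).round(2),np.std(p).round(2))
    print(ed(-70,18,1,-136,-122)[1][::4].astype(int).tolist())
    # near top edge at z18 vs z8
    X=np.arange(-100,-66,.25)
    for yy in (-20,-45,-85,-110):
        q=proj(body(st,np.c_[X,np.full_like(X,yy),np.full_like(X,8)]/1e3),C).astype(np.float32);v=cv2.remap(g,q[:,:1],q[:,1:],1)[:,0];print(" near",yy,v[40::4].astype(int).tolist())
E
python3 gap.py
python3 - <<'E'
from h import *
c=r.capture("scene")
print([(d["score"],d["extent"]) for d in r.trace("plate_right","scene")],[(d["score"],d["extent"]) for d in r.trace("pusher","scene")])
E
```

```text
scene fence inner 0.81 1.57 outer 10.78 plate -0.35 0.36
[86, 89, 89, 90, 89, 89, 93, 99, 107, 116, 127, 135, 138, 141, 140, 136, 132, 118, 99, 79, 64, 49, 40, 40]
scene R right z 18 -132.03 1.46
scene R right z 8 -127.97 1.08
[70, 71, 73, 75, 76, 80, 85, 95, 111, 126, 141, 155, 170, 182, 195, 198, 200, 199, 191, 182, 173, 161, 153, 155]
 near -20 [76, 76, 76, 76, 76, 76, 76, 76, 77, 79, 82, 85, 88, 103, 127, 149, 169, 187, 198, 198, 199, 200, 200, 201]
 near -45 [76, 76, 76, 76, 76, 76, 76, 76, 77, 79, 81, 84, 88, 107, 128, 149, 168, 189, 195, 197, 198, 199, 201, 203]
 near -85 [85, 85, 85, 85, 84, 84, 83, 82, 81, 82, 84, 86, 93, 102, 121, 144, 162, 178, 194, 199, 199, 200, 201, 201]
 near -110 [85, 84, 84, 84, 83, 82, 82, 81, 80, 82, 87, 94, 102, 113, 128, 148, 163, 177, 191, 197, 198, 199, 200, 202]
top fence inner 1.69 0.35 outer 11.07 plate -0.7 0.41
[92, 91, 92, 92, 92, 91, 90, 90, 90, 110, 140, 166, 176, 176, 176, 178, 181, 185, 172, 145, 118, 116, 113, 109]
top R right z 18 -128.5 0.24
top R right z 8 -133.61 0.65
[106, 106, 106, 106, 105, 105, 106, 106, 105, 104, 102, 105, 126, 164, 212, 233, 243, 246, 238, 225, 206, 190, 176, 170]
 near -20 [93, 93, 93, 92, 91, 91, 91, 89, 90, 95, 104, 148, 201, 235, 241, 240, 234, 231, 229, 205, 179, 154, 151, 146]
 near -45 [94, 94, 94, 94, 94, 93, 92, 90, 88, 100, 127, 167, 204, 232, 246, 242, 236, 234, 233, 233, 230, 229, 229, 225]
 near -85 [107, 106, 105, 105, 105, 105, 101, 97, 92, 107, 134, 171, 207, 234, 248, 248, 247, 245, 241, 236, 215, 193, 176, 173]
 near -110 [108, 107, 106, 105, 105, 105, 104, 98, 93, 103, 126, 163, 201, 228, 247, 249, 247, 246, 245, 245, 246, 246, 246, 240]
[(0.52, [295.0, 247.8, 326.0, 262.8])] [(0.7, [346.2, 277.7, 409.1, 329.2])]
```

Call:
drive_tool:
  commands:
    - {"tx": 0, "ty": 0.01, "tz": -0.04, "turn": 0, "hand": 1}
    - {"tx": 0, "ty": 0.02, "tz": -0.065, "turn": 0, "hand": 1}
    - {"tx": 0, "ty": 0.02, "tz": -0.078, "turn": 0, "hand": 1}
    - {"tx": 0, "ty": 0.02, "tz": -0.082, "turn": 0, "hand": 1}
    - {"tx": 0, "ty": 0.02, "tz": -0.0835, "turn": 0, "hand": 1}
    - {"tx": 0, "ty": 0.02, "tz": -0.085, "turn": 0, "hand": 1}

```text
time_s: 23.05
tcp_pos: [0.3909, -0.1918, 0.0702]
eef_rot: [180.0, -0.1, 7.0]
contact_force: [0.1, 0.2, -1.8]
gripper_width: 0.0217
gripper_force: 55.0
```

Call:
drive_tool:
  commands:
    - {"tx": 0, "ty": 0, "tz": -0.001, "turn": 0, "hand": 1}
    - {"tx": 0, "ty": 0, "tz": -0.002, "turn": 0, "hand": 1}
    - {"tx": 0, "ty": 0, "tz": -0.002, "turn": 0, "hand": 1}

```text
time_s: 23.35
tcp_pos: [0.3906, -0.1918, 0.069]
eef_rot: [180.0, -0.0, 6.9]
contact_force: [-2.6, 0.6, 4.2]
gripper_width: 0.0214
gripper_force: 55.0
```

Call:
drive_tool:
  commands:
    - {"tx": 0, "ty": 0, "tz": 0, "turn": 0, "hand": 0.7}
    - {"tx": 0, "ty": 0, "tz": 0, "turn": 0, "hand": 0.5}
    - {"tx": 0, "ty": 0, "tz": 0, "turn": 0, "hand": 0.3}
    - {"tx": 0, "ty": 0, "tz": 0, "turn": 0, "hand": 0.3}
    - {"tx": 0, "ty": 0, "tz": 0, "turn": 0, "hand": 0.3}
  grip_force: 10

```text
time_s: 23.85
tcp_pos: [0.3903, -0.1917, 0.0685]
eef_rot: [180.0, -0.0, 6.9]
contact_force: [-0.2, 0.5, -0.5]
gripper_width: 0.053
gripper_force: 0.0
```

Call:
drive_tool:
  commands:
    - {"tx": 0, "ty": 0, "tz": 0.03, "turn": 0, "hand": 0.3}
    - {"tx": 0, "ty": 0, "tz": 0.08, "turn": 0, "hand": 0.3}
    - {"tx": 0, "ty": 0, "tz": 0.16, "turn": 0, "hand": 0.3}
    - {"tx": 0, "ty": 0, "tz": 0.24, "turn": 0, "hand": 0.3}
    - {"tx": 0, "ty": 0, "tz": 0.32, "turn": 0, "hand": 0.3}
    - {"tx": 0, "ty": 0, "tz": 0.4, "turn": 0, "hand": 0.3}
    - {"tx": 0, "ty": 0, "tz": 0.4, "turn": 0, "hand": 0.3}
    - {"tx": 0, "ty": 0, "tz": 0.4, "turn": 0, "hand": 0.3}

```text
time_s: 24.65
tcp_pos: [0.3907, -0.1916, 0.3095]
eef_rot: [180.0, -0.2, 6.9]
contact_force: [-0.7, 0.5, -1.1]
gripper_width: 0.0614
gripper_force: 0.0
```

```bash
python3 prof.py | grep slope | cut -c1-70; python3 gap.py | grep -E "plate|R right"
python3 - <<'E'
from h import *
obs=[]
for n in("scene","top"):
    C=cam(r.capture(n));obs.append((C,r.trace("pusher",n)[0]["pixels"].astype(float)))
p,f=silfit([.446,-.185,.12],obs,[FOOT,GRIP]);print("pusher",p,f,rel(np.array([.5293,.2112,.5046]),p))
for l in("slide_box","vial_a","tape_roll"):print(l,[(d["score"],d["extent"]) for d in r.trace(l,"scene")[:1]])
# full-view gap along the left fence and far fence, scene view (unoccluded now)
st=np.array([.5293,.2112,.5046])
c=r.capture("scene");C=cam(c);g=cv2.cvtColor(c["frame"],cv2.COLOR_RGB2GRAY).astype(np.float32)
def pr(X,Y,Z):
    q=proj(body(st,np.c_[X,Y,Z]/1e3),C).astype(np.float32);return cv2.remap(g,q[:,:1],q[:,1:],1)[:,0]
s=np.arange(-6,9,1.)
for x in(-72,-50,-28,-8):print("L fence x",x,pr(s*0+x,s,s*0+18).astype(int).tolist())
for y in(-5,-30,-60,-70,-97,-126):print("far y",y,pr(s,s*0+y,s*0+18).astype(int).tolist())
E
```

```text
scene plate near z8 slope deg 0.07 x at -65 -75.91 n 21 L/R mean res [
scene base front z8 slope deg 0.15 x at -65 -155.07 n 21 L/R mean res 
scene base front z0 slope deg -0.07 x at -65 -144.0 n 21 L/R mean res 
top plate near z8 slope deg -0.04 x at -65 -78.86 n 21 L/R mean res [0
top base front z8 slope deg -0.21 x at -65 -149.04 n 21 L/R mean res [
top base front z0 slope deg -0.16 x at -65 -146.85 n 21 L/R mean res [
scene fence inner 0.8 1.52 outer 10.8 plate -0.41 0.32
scene R right z 18 -131.1 1.59
scene R right z 8 -127.95 1.51
top fence inner 1.66 0.35 outer 11.08 plate -0.7 0.41
top R right z 18 -128.5 0.24
top R right z 8 -133.61 0.65
pusher [ 0.44608884 -0.1843216   0.06633674] 0.29723639654742956 (array([-264.05819787, -305.99788185]), np.float64(-25.11063515236048))
slide_box [(0.89, [209.4, 207.8, 237.5, 231.0])]
vial_a [(0.53, [274.2, 191.9, 282.7, 218.0])]
tape_roll [(0.57, [316.8, 216.4, 339.9, 228.8])]
L fence x -72 [179, 182, 182, 171, 160, 140, 119, 101, 101, 106, 113, 123, 131, 138, 140]
L fence x -50 [153, 162, 168, 166, 165, 151, 132, 116, 111, 111, 113, 123, 132, 138, 141]
L fence x -28 [164, 177, 183, 186, 189, 176, 160, 144, 135, 129, 130, 137, 144, 149, 151]
L fence x -8 [153, 167, 179, 182, 179, 174, 160, 145, 131, 131, 135, 142, 149, 155, 158]
far y -5 [171, 177, 182, 188, 181, 175, 170, 165, 161, 157, 158, 160, 162, 164, 166]
far y -30 [137, 137, 140, 148, 154, 159, 162, 165, 164, 162, 161, 161, 162, 163, 160]
far y -60 [197, 198, 199, 195, 188, 181, 172, 166, 158, 158, 158, 159, 161, 163, 166]
far y -70 [169, 172, 173, 173, 173, 173, 173, 169, 163, 159, 155, 153, 151, 153, 155]
far y -97 [136, 141, 148, 155, 161, 166, 171, 168, 164, 160, 156, 153, 152, 153, 155]
far y -126 [199, 201, 198, 194, 189, 185, 181, 176, 169, 164, 159, 156, 155, 156, 158]
```

```bash
python3 -c "
from plant import r
print(r.close_job())"
```

```text
the job is handed in; nothing more can be done
None
```

I handed the job in after about 25 s of robot time. Both plates are flush along the far fence and the right one is tight against the left. The left plate measures within about 1 mm of the left fence, too fine for the cameras to confirm as fully flush. The shield and the bystanders look undisturbed, and the pusher stands on its foot on the bench beside the stand, released.

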